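# Snap pen carriers into the kit tray and stack it

## Robot

A 6-joint arm with a two-finger parallel gripper is mounted at the origin on a cart in front of the work surface, level with it; the furniture and walls round the work are solid. World frame = base frame: x ahead of the robot, y to its left, z up, the work surface at z = 0. Lengths are in m, angles in rad, forces in N, time in s.
With the tool pointing down it reaches from about 0.25 to 0.775 m from the base axis. Payload 4 kg.
Tool frame: the origin (TCP) lies midway between the tips of the shut fingers; the grasp point (between the pads) lies 19 mm behind it; z points along the fingers, y is the direction in which the jaws open and shut (so a half turn about z gives the same grasp; the last joint's range is limited). The gripper opens to 94 mm and grips with 3 to 60 N. Pads are 16 mm wide; open, the fingers measure 119 mm over their backs; the gripper's body (75 mm by 177 mm) begins 78 mm behind the grasp point.
Start: joints at [1.015, 0.087, 1.371, -0, 1.684, -0.103], TCP at [0.241, 0.495, 0.206] pointing down, gripper open.
Joint ranges: [-3.1, 3.1], [-0.76, 2.03], [0.27, 2.55], [-1.08, 4.22], [0.17, 2.65], [-2.57, 2.57]. Speed limits (rad/s): [2.79, 2.79, 3.14, 3.14, 3.14, 3.14].

## Interface

Orientations are given as [roll, pitch, yaw] about the fixed x, y, z axes, in that order (R = Rz(yaw) Ry(pitch) Rx(roll)).
In Python, from bench import robot gives the robot as it stands.
- The arm moves only by the tool servo_tool, never from a script. Its argument "rows" is a list of rows, each a list of 2 entries, a list of its own where there are three numbers: the shift along the tool's x, y, z normalised to -1 to 1, where 1 is 0.08 m, then the turn about the tool's z normalised to -1 to 1, where 1 is pi/2 rad. A call has 1 to 12 rows; each row is the pose to reach, as a shift and turn from the pose commanded when the call began, along the tool's axes at that moment; what a row does not reach only later rows make up. A row lasts 1/12 s, in which the tool goes at most 41.7 mm and 7.16 degrees, less where a joint would pass 70% of its speed; a pose out of reach is approached as far as the arm can. A call with a number of a shift or a turn outside -1 to 1 is refused whole. A call with a gripper value outside its range is refused whole. "grip" is the closure, from -1 (fully open) to 1 (shut), set as the call begins (left out, the last holds). The fingers move at their own pace and stop on an object; the grip force is fixed at half the most. Time passes only in rows, so rows that repeat a pose let the fingers close. It gives the time, the measured TCP pose, the force and the opening at its end, in the units of the state.
- robot.get_obs(): the state, without advancing time (a new reading comes with each control period).
- robot.snapshot(name): name is "scene" or "top" or "wrist"; returns a dict with "pixels" (400x640x3 uint8, red, green, blue), "camera_matrix" (3x3 intrinsics, pixels), "D" ([k1, k2, p1, p2, k3] as OpenCV has them; the pictures are not rectified), "world_from_camera" (4x4, takes a point from camera to world coordinates). Camera axes: x right, y down, z forward; pixel columns grow to the right and rows downward; lengths in m; the calibration is good to about 2 mm. A picture is of the moment at which its call begins. There is no depth.
- robot.close_job(): hands the job in, once; it reports no verdict.
The state is a dict: "time": time; "joint_positions": joint angles; "qvel": joint speeds; "joint_torque": joint torques, N m; "tool_pos": TCP position; "ee_rot": TCP orientation; "wrist_force": force on the tool from outside, world axes, zero at the start; "wrist_torque": the same for the moment, N m; "width": finger opening in m.
Only numpy, scipy, OpenCV 4.12 (cv2) and the standard library are available. Lean on these libraries where they do the work, as an engineer would, in place of code of your own. Each camera call takes 0.05 s, during which the arm holds its last target.

## Task

Press every pen carrier on the bench down into the spring clips of the loose kit tray, one to a station, until it snaps fully home, with the tray standing on the bench. Clear the wooden height block and the small metal clamp block out of the base tray and leave them on the bench well clear of it; then, with all carriers clipped in and the base tray empty, lift the kit tray by its handle and stack it on the base tray so that all four pins drop into the sockets and it sits level on the posts. Leave the jar and the glass blank where they are.

Things in the scene. Friction and masses are not known exactly. Their poses are not given: they have to be found in the camera images.
- carrier_0: pen carrier: aluminium clamp block (34 x 30 x 34 mm: x, y, z) on a round white barrel, 20 mm across, 70 mm long along y, axis 17 mm above the underside; on top a black grip tab, 24 mm along x, 12 mm thick along y, 34 to 64 mm above the underside. Origin: centre of the underside, z up. 60 g. Four alike, two to four present; any fits any station, either way round.
- carrier_1: pen carrier: aluminium clamp block (34 x 30 x 34 mm: x, y, z) on a round white barrel, 20 mm across, 70 mm long along y, axis 17 mm above the underside; on top a black grip tab, 24 mm along x, 12 mm thick along y, 34 to 64 mm above the underside. Origin: centre of the underside, z up. 60 g. Four alike, two to four present; any fits any station, either way round.
- carrier_2: pen carrier: aluminium clamp block (34 x 30 x 34 mm: x, y, z) on a round white barrel, 20 mm across, 70 mm long along y, axis 17 mm above the underside; on top a black grip tab, 24 mm along x, 12 mm thick along y, 34 to 64 mm above the underside. Origin: centre of the underside, z up. 60 g. Four alike, two to four present; any fits any station, either way round.
- carrier_3: pen carrier: aluminium clamp block (34 x 30 x 34 mm: x, y, z) on a round white barrel, 20 mm across, 70 mm long along y, axis 17 mm above the underside; on top a black grip tab, 24 mm along x, 12 mm thick along y, 34 to 64 mm above the underside. Origin: centre of the underside, z up. 60 g. Four alike, two to four present; any fits any station, either way round.
- kit_tray: loose kit tray: aluminium plate 190 x 184 x 6 mm (x, y) with four spring-clip stations and a central handle, on four corner pins at x = +-84, y = +-80 mm, 10 mm across, 12 mm long, with round tips. Origin: centre, level with the pin tips, z up. Plate top at z = 18 mm. About 0.6 kg empty; same when turned half round. Stands on its pins on the bench at the start.
- tray_handle (a point): middle of the tray's black handle bar, 106 mm above the tray's origin on its centre line: the bar is 14 mm thick along the tray's x, 70 mm long along y, 24 mm high (94 to 118 mm above the origin). Grip across its 14 mm.
- base_tray: base tray, fixed to the bench: grey base 204 x 196 mm (x, y), floor 8 mm above the bench, with four corner posts 26 mm square, 50 mm high, at x = +-84, y = +-80 mm. Each post top has a square socket about 13.6 mm wide and over 12 mm deep. Origin: centre of the underside, z up.
- stack_seat (a point): where the kit tray's origin lies when it is stacked: 38 mm above the base tray's origin, axes as the base tray's. The kit tray's plate then rests on the post tops with its pins in the sockets, its x axis along the base tray's x, either way round.
- height_block: hardwood height block with band marks, 40 x 50 x 85 mm (x, y, z), 140 g, origin at the centre of the underside, z up; it stands in the base tray at the start, on the 8 mm floor. 
- clamp_block: small bored metal clamp block, body 24 mm along x, 35 mm along y (from -11 to +24 mm), 26 mm high, with a stud at its -y end, origin on the underside, z up; it stands in the base tray at the start, on the 8 mm floor. 
- frit_jar: bystander: small jar with a dark lid, 44 mm across, 105 mm high; origin at the centre of the underside
- glass: bystander: clear glass blank with a rounded top, 77 mm across, 108 mm high; origin at the centre of its underside
- station_0 (a point): home point of a carrier's origin in this station: x = -55, y = -44, z = 19 mm in the tray's frame, barrel along the tray's y. The clips hold the barrel 26 mm either side of the block. The barrel meets the lips about 17 mm above home; pushing down takes up to about 8 N, the force drops after 8 mm more and the clip draws the barrel home on its saddles, with 4 mm play along y.
- station_1 (a point): home point of a carrier's origin in this station: x = -55, y = 44, z = 19 mm in the tray's frame, barrel along the tray's y. The clips hold the barrel 26 mm either side of the block. The barrel meets the lips about 17 mm above home; pushing down takes up to about 8 N, the force drops after 8 mm more and the clip draws the barrel home on its saddles, with 4 mm play along y.
- station_2 (a point): home point of a carrier's origin in this station: x = 55, y = -44, z = 19 mm in the tray's frame, barrel along the tray's y. The clips hold the barrel 26 mm either side of the block. The barrel meets the lips about 17 mm above home; pushing down takes up to about 8 N, the force drops after 8 mm more and the clip draws the barrel home on its saddles, with 4 mm play along y.
- station_3 (a point): home point of a carrier's origin in this station: x = 55, y = 44, z = 19 mm in the tray's frame, barrel along the tray's y. The clips hold the barrel 26 mm either side of the block. The barrel meets the lips about 17 mm above home; pushing down takes up to about 8 N, the force drops after 8 mm more and the clip draws the barrel home on its saddles, with 4 mm play along y.

How it is judged:
By the outcome, as a careful person would: the job done as asked, in the order asked, and still so for the second after the job is handed in, with the robot touching nothing.
Of carrier_0, carrier_1, carrier_2, carrier_3 only 2 to 4 are there at a start; the rules pass over those that are not, and their reading is None.
At some moment in a run one of carrier_0, carrier_1, carrier_2, carrier_3 may be knocked a few centimetres aside while the robot is not near it.
Once in a run the grip may slacken for a moment while it holds something.
It also fails if it takes over 210 s, if anything falls off the work surface, if the arm or the gripper's body presses on something with over 40 N, if the wrist force passes 120 N, or if a joint passes its speed limit or range.

## Working session

There is one attempt and no reset: what is moved stays moved. The work goes in short steps, Python scripts to look and compute and a tool call to move; the robot and the scene stay as the last step left them, time stands still between calls to the robot, and variables do not carry over. Pictures are saved under pics/ and viewed, and the job is handed in when it is done.

Besides the shell and the picture viewer there is one more tool, called after "Request:" as a command line: name --argument value ..., lists and objects as JSON in quotes. servo_tool: Moves the arm, as the interface text tells. Its arguments: {"type":"object","properties":{"rows":{"type":"array"},"grip":{"type":"number"}},"required":["rows"]}

```bash
ls; mkdir -p pics; cat > h.py <<'E'
from bench import robot
import numpy as np, cv2
def snap(n,f):
    s=robot.snapshot(n); cv2.imwrite('pics/'+f,np.ascontiguousarray(s['pixels'][:,:,::-1]))
    np.savez('pics/'+f+'.npz',K=s['camera_matrix'],D=s['D'],T=s['world_from_camera'],pix=s['pixels']); return s
def load(f): 
    s=np.load('pics/'+f+'.npz'); return {'camera_matrix':s['K'],'D':s['D'],'world_from_camera':s['T'],'pixels':s['pix']}
def px2w(s,uv,z):
    p=cv2.undistortPoints(np.array([[uv]],float),np.array(s['camera_matrix']),np.array(s['D'],float))[0,0]
    T=np.array(s['world_from_camera']); d=T[:3,:3]@np.array([p[0],p[1],1]); o=T[:3,3]
    return o+d*(z-o[2])/d[2]
def w2px(s,P):
    T=np.linalg.inv(np.array(s['world_from_camera'])); r,_=cv2.Rodrigues(T[:3,:3])
    return cv2.projectPoints(np.array(P,float).reshape(-1,1,3),r,T[:3,3],np.array(s['camera_matrix']),np.array(s['D'],float))[0][:,0]
E
python3 - <<'E'
from h import *
print(robot.get_obs())
for n in ['scene','top','wrist']:
    s=snap(n,n+'0.png'); print(n,s['camera_matrix'],s['D'],s['world_from_camera'])
E
```

```text
pics
{'time': 0.0, 'joint_positions': array([ 1.01489399e+00,  8.79528997e-02,  1.37227938e+00,  2.66996914e-05,
        1.68359458e+00, -1.03116152e-01]), 'qvel': array([-4.22014612e-04,  1.06025249e-03, -4.09261997e-05, -1.04094063e-03,
        1.00444817e-05,  2.02410334e-05]), 'joint_torque': array([-1.00269172e-03, -3.40188468e+01, -3.02425683e+01,  7.13609112e-02,
        3.32752231e-02, -1.65902447e-04]), 'tool_pos': array([0.24031657, 0.49409737, 0.20429259]), 'ee_rot': array([-3.13937304e+00, -2.56370509e-04,  2.68880916e+00]), 'wrist_force': array([0.19107761, 0.42169634, 0.84328893]), 'wrist_torque': array([ 0.05886942,  0.005935  , -0.03639243]), 'width': 0.09404585437363591}
scene [[470.94514037   0.         313.9313058 ]
 [  0.         470.94514037 188.19698778]
 [  0.           0.           1.        ]] [-0.11799539  0.          0.          0.          0.        ] [[ 0.90318805 -0.2615259   0.3403756   0.20415548]
 [-0.42923745 -0.55500745  0.7125461  -0.89859848]
 [ 0.00256174 -0.78966507 -0.61353281  0.8464436 ]
 [ 0.          0.          0.          1.        ]]
top
[... 158 characters left out ...]
        0.          0.        ] [[ 4.02693908e-02 -9.77672464e-01  2.06239982e-01  3.55788122e-01]
 [-9.99188491e-01 -3.92250456e-02  9.15178941e-03 -1.68797257e-02]
 [-8.57679828e-04 -2.06441153e-01 -9.78458642e-01  1.28568531e+00]
 [ 0.00000000e+00  0.00000000e+00  0.00000000e+00  1.00000000e+00]]
wrist [[285.00164827   0.         321.19362474]
 [  0.         285.00164827 204.27449134]
 [  0.           0.           1.        ]] [-0.05185033  0.          0.          0.          0.        ] [[ 0.43748784  0.86720426  0.23782593  0.17055062]
 [ 0.89922296 -0.42144741 -0.1173889   0.52890788]
 [-0.00156903  0.26521475 -0.96418809  0.38457156]
 [ 0.          0.          0.          1.        ]]
```

View pics/scene0.png

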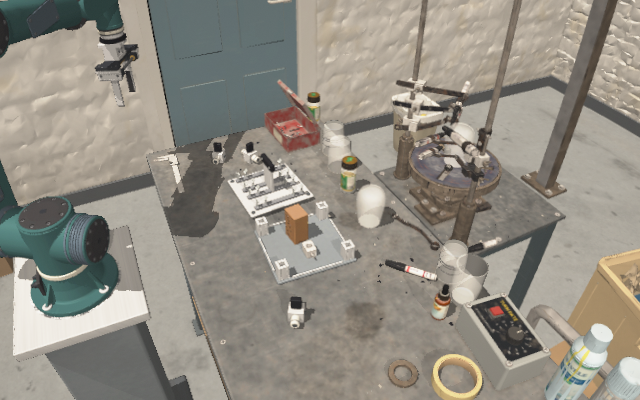

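View pics/top0.png

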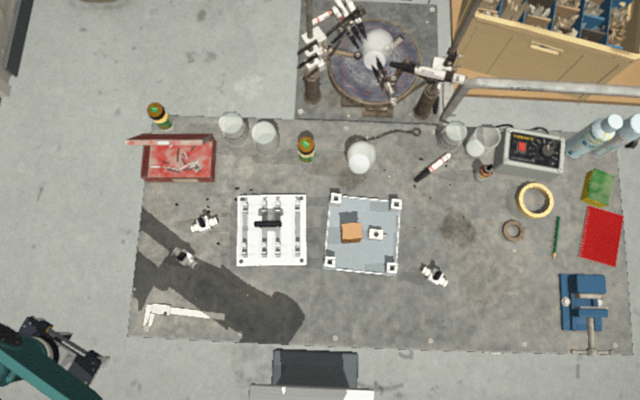

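View pics/wrist0.png

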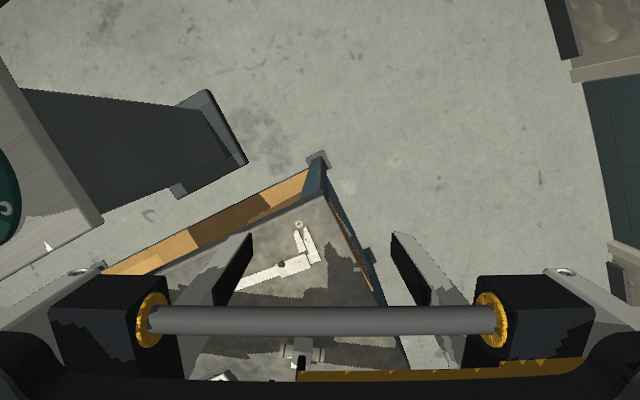

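Three carriers are visible in the top view, near (203,223), (183,258) and (435,274). The kit tray is near (271,230), and the base tray is near (363,235) with the two blocks inside. I'll zoom in.

```bash
python3 - <<'E'
import cv2
i=cv2.imread('pics/top0.png')
cv2.imwrite('pics/z1.png',cv2.resize(i[180:290,150:320],(790,511),interpolation=cv2.INTER_CUBIC))
cv2.imwrite('pics/z2.png',cv2.resize(i[180:300,310:470],(800,600),interpolation=cv2.INTER_CUBIC))
E
```

```text
(no output)
```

View pics/z1.png

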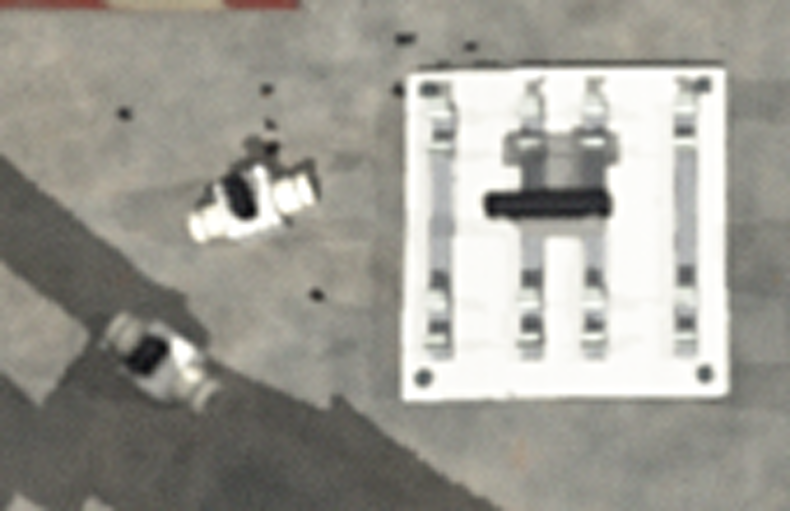

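View pics/z2.png

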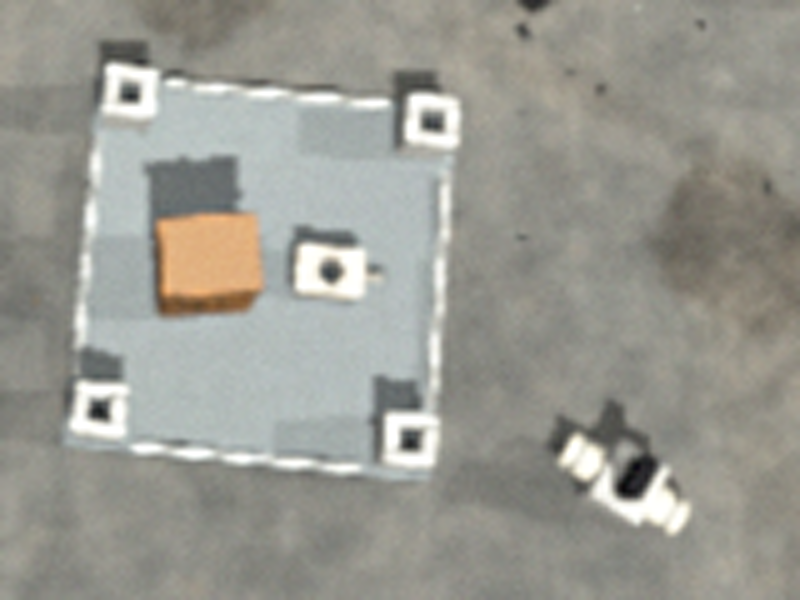

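```bash
python3 - <<'E'
from h import *
s=load('top0.png')
z1=lambda u,v:((u+.5)/4.647-.5+150,(v+.5)/4.645-.5+180)
z2=lambda u,v:((u+.5)/5-.5+310,(v+.5)/5-.5+180)
def fit(loc,P):
    P=np.array(P)[:,:2];loc=np.array(loc,float)/1000
    best=None
    a=loc-loc.mean(0);b=P-P.mean(0)
    th=np.arctan2((a[:,0]*b[:,1]-a[:,1]*b[:,0]).sum(),(a*b).sum())
    R=np.array([[np.cos(th),-np.sin(th)],[np.sin(th),np.cos(th)]])
    t=P.mean(0)-R@loc.mean(0); print('c',t.round(4),'yaw',round(np.degrees(th),2),'res mm',((loc@R.T+t-P)*1000).round(1).tolist())
loc=[(84,80),(84,-80),(-84,80),(-84,-80)]
fit(loc,[px2w(s,z1(*p),.018) for p in [(428,89),(704,85),(424,377),(705,373)]])
fit(loc,[px2w(s,z2(*p),.050) for p in [(129,93),(432,121),(98,408),(410,440)]])
print('handle',px2w(s,z1(548,202),.118))
for n,f,t,e1,e2 in [('A',z1,(240,192),(200,225),(305,188)),('B',z1,(148,352),(118,328),(208,395)),('C',z2,(640,473),(572,447),(680,520))]:
    a=px2w(s,f(*e1),.02);b=px2w(s,f(*e2),.02);tt=px2w(s,f(*t),.064)
    print(n,'tab',tt.round(4),'barrelmid',((a+b)/2).round(4),'len',np.linalg.norm(a-b).round(4),'ang',np.degrees(np.arctan2(*(b-a)[[1,0]])).round(1))
for n,t,z in [('wood',(208,243),.093),('clamp',(330,271),.034),('stud',(376,270),.02)]: print(n,px2w(s,z2(*t),z).round(4))
for n,t in [('jar',(307,140)),('glass',(360,147))]: print(n,px2w(s,t,.1).round(3))
E
```

```text
c [0.5512 0.1256] yaw 3.19 res mm [[0.1, -0.5], [0.2, 0.5], [-0.2, 0.1], [-0.2, -0.1]]
c [ 0.5471 -0.1172] yaw -3.39 res mm [[0.7, -0.2], [-0.1, 0.2], [-0.7, -0.4], [0.0, 0.4]]
handle [0.54996216 0.12432542 0.118     ]
A tab [0.5575 0.3034 0.064 ] barrelmid [0.5566 0.3069 0.02  ] len 0.0638 ang -67.8
B tab [0.4661 0.3465 0.064 ] barrelmid [0.4652 0.3505 0.02  ] len 0.066 ang -122.8
C tab [ 0.4449 -0.3077  0.064 ] barrelmid [ 0.4424 -0.3107  0.02  ] len 0.0674 ang -122.4
wood [ 0.5496 -0.0836  0.093 ]
clamp [ 0.5468 -0.1516  0.034 ]
stud [ 0.5505 -0.1776  0.02  ]
jar [0.776 0.038 0.1  ]
glass [ 0.762 -0.1    0.1  ]
```

```bash
cat >> h.py <<'E'
def plan(tx,ty,tz,yawdeg,obs=None):
    o=obs or robot.get_obs(); p=o['tool_pos']; y=o['ee_rot'][2]
    d=np.array([tx,ty,tz])-p
    sx=np.cos(y)*d[0]+np.sin(y)*d[1]; sy=np.sin(y)*d[0]-np.cos(y)*d[1]
    t=-(np.radians(yawdeg)-y); t=(t+np.pi)%(2*np.pi)-np.pi
    print('t %.2f pos %s yaw %.2f F %s w %.4f'%(o['time'],p.round(4),np.degrees(y),o['wrist_force'].round(1),o['width']))
    print('shift units', np.round(np.array([sx,sy,-d[2]])/.08,3),'turn',round(t/(np.pi/2),3))
    n=int(np.ceil(max(abs(sx),abs(sy),abs(d[2]))/.08)); print('calls',n,'each',np.round(np.array([sx,sy,-d[2]])/.08/n,3))
E
python3 -c "
from h import *
plan(.557,.305,.2,202)"
```

```text
t 0.15 pos [0.2404 0.4942 0.2046] yaw 154.06 F [-0.1 -0.4  0.4] w 0.0941
shift units [-4.594 -0.396  0.057] turn -0.533
calls 5 each [-0.919 -0.079  0.011]
```

Request:
servo_tool --rows '[[[-0.5,-0.04,0],0],[[-1,-0.08,0],0],[[-1,-0.08,0],0]]' --grip 0.1

```text
time: 0.4
tool_pos: [0.3145, 0.4506, 0.2048]
ee_rot: [-3.14, 0.004, 2.683]
wrist_force: [-0.6, -0.0, -0.4]
width: 0.0771
```

Request:
servo_tool --rows '[[[-0.5,-0.04,0],0],[[-1,-0.08,0],0],[[-1,-0.08,0],0]]'

```text
time: 0.65
tool_pos: [0.3837, 0.4095, 0.2046]
ee_rot: [-3.14, 0.003, 2.682]
wrist_force: [0.7, 0.3, 0.2]
width: 0.0574
```

Request:
servo_tool --rows '[[[-0.5,-0.04,0],0],[[-1,-0.08,0],0],[[-1,-0.08,0],0]]'

```text
time: 0.9
tool_pos: [0.4526, 0.3687, 0.2043]
ee_rot: [-3.14, 0.003, 2.682]
wrist_force: [-0.3, -0.6, -0.8]
width: 0.0429
```

Request:
servo_tool --rows '[[[-0.5,-0.04,0],0],[[-1,-0.08,0],0],[[-1,-0.08,0],0]]'

```text
time: 1.15
tool_pos: [0.5214, 0.328, 0.204]
ee_rot: [-3.139, 0.002, 2.682]
wrist_force: [-0.8, 0.3, -0.9]
width: 0.0424
```

Request:
servo_tool --rows '[[[-0.3,-0.04,0],-0.08],[[-0.6,-0.08,0],-0.16],[[-0.6,-0.08,0],-0.24],[[-0.6,-0.08,0],-0.32],[[-0.6,-0.08,0],-0.4],[[-0.6,-0.08,0],-0.48],[[-0.6,-0.08,0],-0.533],[[-0.6,-0.08,0],-0.533],[[-0.6,-0.08,0],-0.533]]'

```text
time: 1.9
tool_pos: [0.5568, 0.3055, 0.2052]
ee_rot: [3.141, -0.001, -2.759]
wrist_force: [-0.6, 0.5, -0.5]
width: 0.0424
```

```bash
python3 -c "
from h import *
plan(.557,.305,.2,202)
s=snap('wrist','w1.png');print(w2px(s,[[.557,.305,.064],[.557,.305,.034],robot.get_obs()['tool_pos']]))
snap('top','top1.png')"
```

```text
t 1.90 pos [0.5568 0.3055 0.2052] yaw -158.08 F [-0.6  0.5 -0.5] w 0.0424
shift units [-0.    -0.007  0.065] turn -0.001
calls 1 each [-0.    -0.007  0.065]
[[319.89682855 195.16031761]
 [320.0016068  189.59645812]
 [319.50643171 243.7361202 ]]
```

View pics/w1.png

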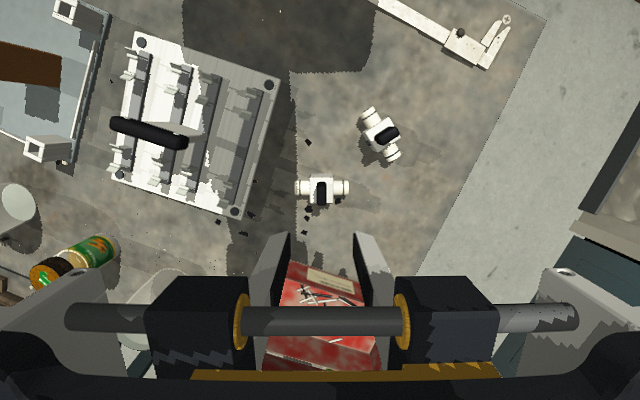

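The wrist view shows carrier A's tab at about (321,193), against a prediction of (320,193), with the barrel parallel to the jaws. I'll descend and grasp.

Request:
servo_tool --rows '[[[0,0,0.4],0],[[0,0,0.8],0],[[0,0,1],0],[[0,0,1],0]]'

```text
time: 2.33
tool_pos: [0.5544, 0.3037, 0.1196]
ee_rot: [-3.141, -0.01, -2.758]
wrist_force: [-0.6, -0.3, -1.4]
width: 0.0422
```

Request:
servo_tool --rows '[[[0,0,0.3],0],[[0,0,0.6],0],[[0,0,0.9],0],[[0,0,1],0],[[0,0,1],0],[[0,0,1],0]]'

```text
time: 2.83
tool_pos: [0.5582, 0.3052, 0.0468]
ee_rot: [3.141, 0.001, -2.758]
wrist_force: [0.9, -0.4, 0.8]
width: 0.0422
```

Request:
servo_tool --rows '[[[0,0,0.07],0],[[0,0,0.07],0],[[0,0,0.07],0],[[0,0,0.07],0],[[0,0,0.07],0],[[0,0,0.07],0],[[0,0,0.07],0],[[0,0,0.07],0]]' --grip 1

```text
time: 3.5
tool_pos: [0.5578, 0.305, 0.0404]
ee_rot: [3.141, 0.001, -2.757]
wrist_force: [-0.1, -0.2, 1.9]
width: 0.0114
```

```bash
python3 -c "
from h import *
plan(.557,.305,.17,183)
s=snap('wrist','w2.png')"
```

```text
t 3.50 pos [0.5578 0.305  0.0404] yaw -157.97 F [-0.1 -0.2  1.9] w 0.0114
shift units [ 0.009  0.004 -1.62 ] turn 0.211
calls 2 each [ 0.005  0.002 -0.81 ]
```

View pics/w2.png

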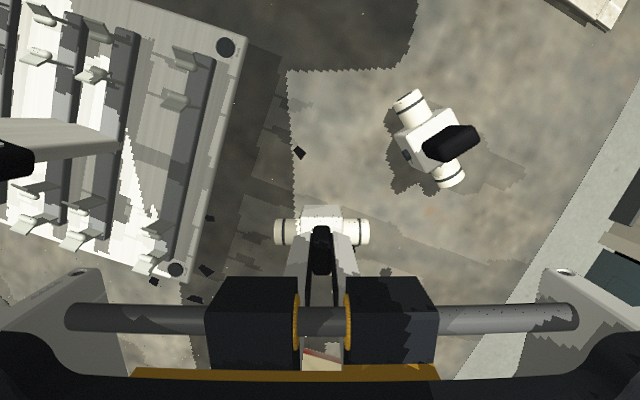

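Request:
servo_tool --rows '[[[0,0,-0.3],0],[[0,0,-0.7],0],[[0,0,-1],0],[[0,0,-1],0.08],[[0,0,-1],0.16],[[0,0,-1],0.209],[[0,0,-1],0.209],[[0,0,-1],0.209]]'

```text
time: 4.22
tool_pos: [0.5573, 0.3047, 0.1194]
ee_rot: [-3.141, -0.001, -3.083]
wrist_force: [-0.4, 0.3, -1.5]
width: 0.0115
```

```bash
python3 -c "
from h import *
plan(.6037,.1726,.15,183.2)"
```

```text
t 4.22 pos [0.5573 0.3047 0.1194] yaw -176.66 F [-0.4  0.3 -1.5] w 0.0115
shift units [-0.483 -1.682 -0.383] turn 0.002
calls 2 each [-0.241 -0.841 -0.191]
```

Request:
servo_tool --rows '[[[-0.12,-0.42,-0.3],0],[[-0.24,-0.84,-0.38],0],[[-0.24,-0.84,-0.38],0]]'

```text
time: 4.47
tool_pos: [0.5837, 0.2339, 0.1529]
ee_rot: [-3.139, 0.006, -3.089]
wrist_force: [-0.1, 0.1, 0.2]
width: 0.0122
```

Request:
servo_tool --rows '[[[-0.12,-0.42,0],0.001],[[-0.24,-0.84,0],0.002],[[-0.24,-0.84,0],0.002],[[-0.24,-0.84,0],0.002],[[-0.24,-0.84,0],0.002],[[-0.24,-0.84,0],0.002]]'

```text
time: 4.97
tool_pos: [0.603, 0.1739, 0.15]
ee_rot: [3.141, -0.001, -3.087]
wrist_force: [-0.1, 0.2, -0.1]
width: 0.012
```

```bash
python3 -c "
from h import *
plan(.6037,.1726,.085,183.2)
s=snap('wrist','w3.png');snap('scene','s3.png')"
```

```text
t 4.97 pos [0.603  0.1739 0.15  ] yaw -176.86 F [-0.1  0.2 -0.1] w 0.0120
shift units [-0.008 -0.016  0.812] turn -0.001
calls 1 each [-0.008 -0.016  0.812]
```

View pics/w3.png

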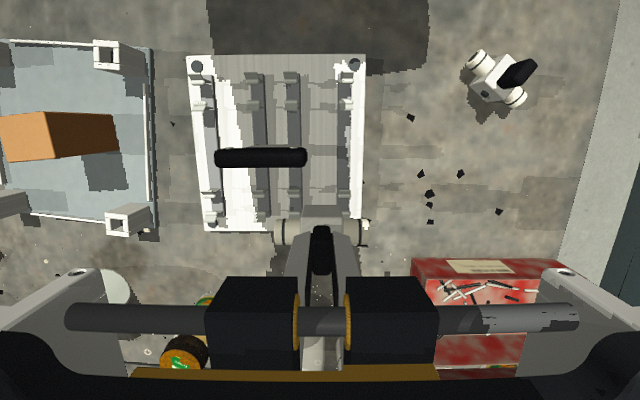

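Request:
servo_tool --rows '[[[-0.01,-0.016,0.3],0],[[-0.01,-0.016,0.6],0],[[-0.01,-0.016,0.8],0],[[-0.01,-0.016,0.81],0],[[-0.01,-0.016,0.81],0]]'

```text
time: 5.48
tool_pos: [0.6031, 0.1722, 0.0842]
ee_rot: [-3.141, -0.003, -3.087]
wrist_force: [-0.1, -0.5, -0.5]
width: 0.0117
```

Request:
servo_tool --rows '[[[0,0,0.05],0],[[0,0,0.1],0],[[0,0,0.15],0],[[0,0,0.2],0],[[0,0,0.2],0]]'

```text
time: 5.9
tool_pos: [0.6046, 0.172, 0.0712]
ee_rot: [3.141, 0.002, -3.088]
wrist_force: [-2.1, 1.1, 3.5]
width: 0.0118
```

Request:
servo_tool --rows '[[[0,0,0.04],0],[[0,0,0.08],0],[[0,0,0.12],0],[[0,0,0.14],0],[[0,0,0.16],0],[[0,0,0.16],0],[[0,0,0.16],0]]'

```text
time: 6.48
tool_pos: [0.6046, 0.1718, 0.0588]
ee_rot: [3.141, 0.001, -3.089]
wrist_force: [-3.9, -0.7, 7.3]
width: 0.0119
```

Request:
servo_tool --rows '[[[0,0,0.02],0],[[0,0,0.03],0],[[0,0,0.03],0],[[0,0,0.03],0]]'

```text
time: 6.82
tool_pos: [0.6048, 0.1718, 0.0586]
ee_rot: [3.141, 0.003, -3.089]
wrist_force: [-6.6, 0.7, 15.4]
width: 0.012
```

```bash
python3 -c "
from h import *
s=snap('scene','s4.png');snap('wrist','w4.png')
cv2.imwrite('pics/s4z.png',cv2.resize(s['pixels'][130:220,210:330,::-1],(800,600),interpolation=cv2.INTER_CUBIC))"
```

```text
(no output)
```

View pics/s4z.png

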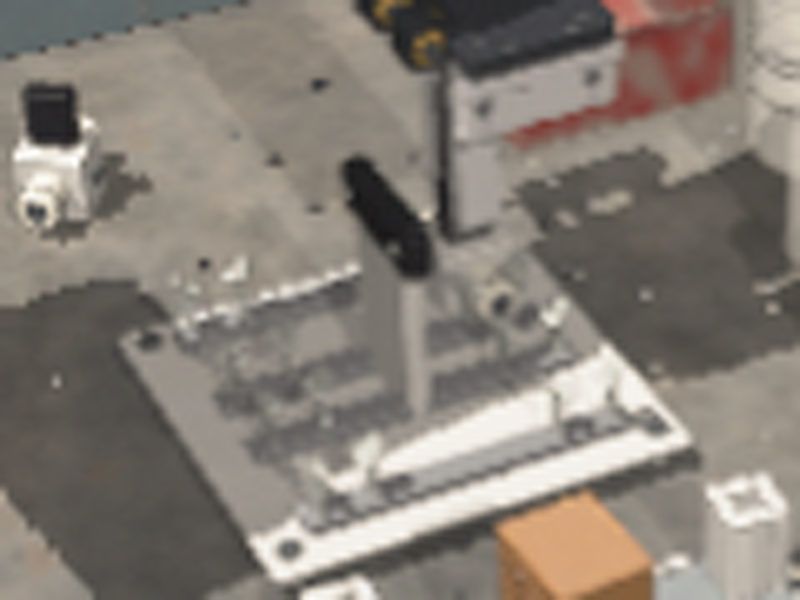

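View pics/w4.png

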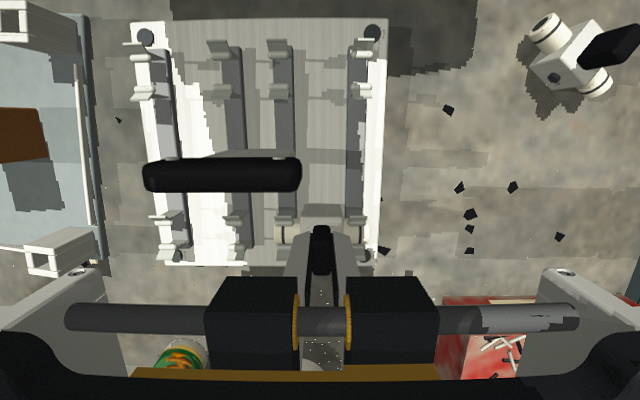

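Request:
servo_tool --rows '[[[0,0,0],0],[[0,0,0],0],[[0,0,0],0],[[0,0,0],0],[[0,0,0],0],[[0,0,0],0]]' --grip 0.1

```text
time: 7.42
tool_pos: [0.6041, 0.1715, 0.0538]
ee_rot: [-3.141, -0.001, -3.089]
wrist_force: [0.2, -0.2, 0.3]
width: 0.0422
```

Request:
servo_tool --rows '[[[0,0,-0.2],0],[[0,0,-0.4],0],[[0,0,-0.8],0],[[0,0,-1],0],[[0,0,-1],0]]'

```text
time: 7.83
tool_pos: [0.6071, 0.1721, 0.1398]
ee_rot: [3.14, 0.01, -3.089]
wrist_force: [0.6, -0.6, 1.0]
width: 0.0424
```

```bash
python3 -c "
from h import *
plan(.4655,.348,.15,147)
s=snap('top','t5.png');snap('wrist','w5.png')
cv2.imwrite('pics/t5z.png',cv2.resize(s['pixels'][180:290,150:320,::-1],(790,511),interpolation=cv2.INTER_CUBIC))"
```

```text
t 7.83 pos [0.6071 0.1721 0.1398] yaw -176.96 F [ 0.6 -0.6  1. ] w 0.0424
shift units [ 1.65   2.29  -0.128] turn 0.4
calls 3 each [ 0.55   0.763 -0.043]
```

View pics/t5z.png

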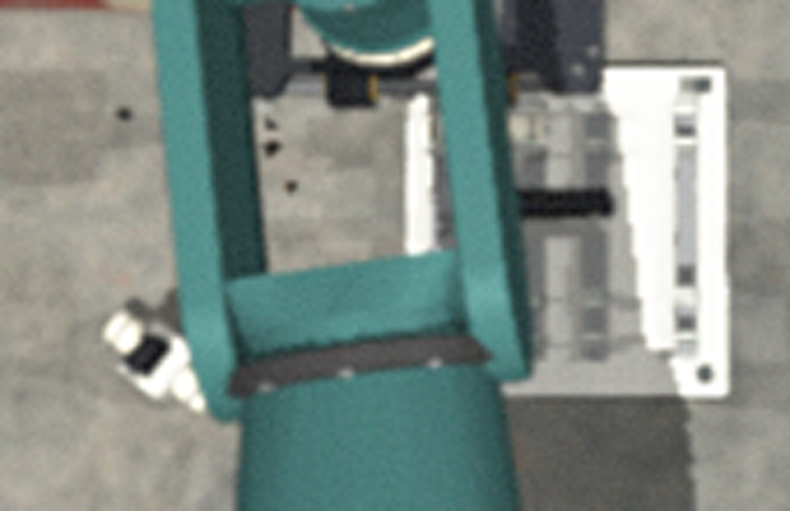

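View pics/w5.png

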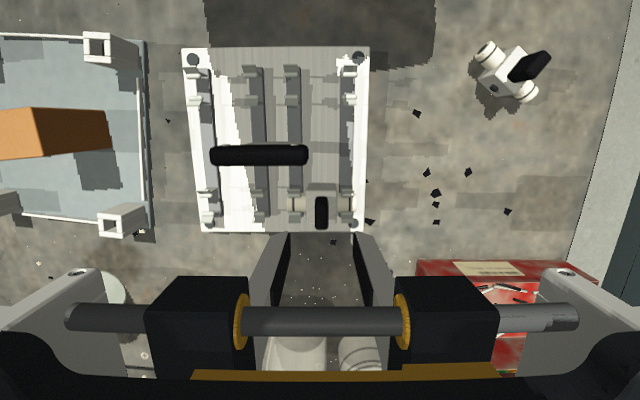

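Carrier A sits in station 3, with its tab at (321,212) in the wrist view. The tray has not moved. I'll go to carrier B.

Request:
servo_tool --rows '[[[0.2,0.3,-0.1],0],[[0.55,0.763,-0.128],0],[[0.55,0.763,-0.128],0]]'

```text
time: 8.18
tool_pos: [0.553, 0.2339, 0.1425]
ee_rot: [3.139, -0.005, -3.085]
wrist_force: [-0.1, -0.6, -0.3]
width: 0.0423
```

Request:
servo_tool --rows '[[[0.27,0.38,0],0],[[0.55,0.763,0],0],[[0.55,0.763,0],0]]'

```text
time: 8.43
tool_pos: [0.5049, 0.2929, 0.142]
ee_rot: [3.14, -0.006, -3.082]
wrist_force: [1.1, 0.5, 0.4]
width: 0.0422
```

Request:
servo_tool --rows '[[[0.27,0.38,0],0.07],[[0.55,0.763,0],0.14],[[0.55,0.763,0],0.21],[[0.55,0.763,0],0.28],[[0.55,0.763,0],0.35],[[0.55,0.763,0],0.4],[[0.55,0.763,0],0.4],[[0.55,0.763,0],0.4]]'

```text
time: 9.1
tool_pos: [0.4622, 0.3467, 0.1426]
ee_rot: [-3.139, -0.001, 2.568]
wrist_force: [0.1, 0.3, -0.4]
width: 0.0427
```

```bash
python3 -c "
from h import *
plan(.4655,.348,.04,147)
s=snap('wrist','w6.png');print(w2px(s,[[.4655,.348,.064],[.4655,.348,.034]]))
"
```

```text
t 9.10 pos [0.4622 0.3467 0.1426] yaw 147.16 F [ 0.1  0.3 -0.4] w 0.0427
shift units [-0.026  0.035  1.283] turn 0.002
calls 2 each [-0.013  0.018  0.641]
[[324.0449403  213.42055134]
 [323.8387011  205.00138569]]
```

View pics/w6.png

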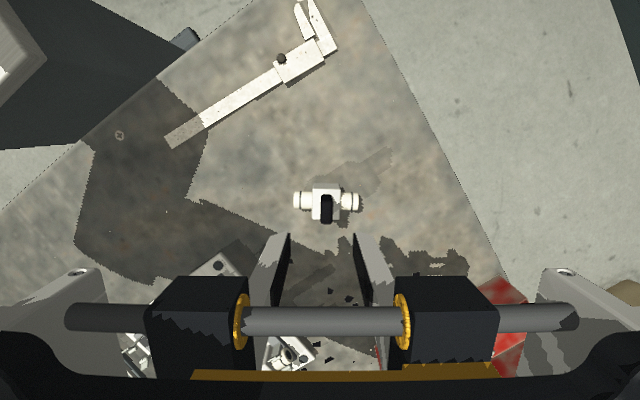

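```bash
python3 -c "
from h import *
s=load('w6.png')
cv2.imwrite('pics/w6z.png',cv2.resize(s['pixels'][170:240,280:370,::-1],(720,560),interpolation=cv2.INTER_CUBIC))"
```

```text
(no output)
```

View pics/w6z.png

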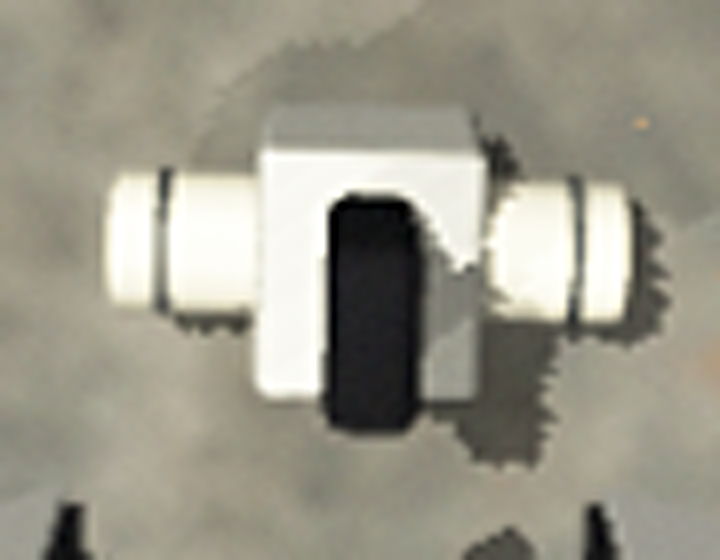

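```bash
python3 -c "
from h import *
s=load('w6.png')
print(px2w(s,(326,200.6),.017),px2w(s,(326.4,204.5),.034))
plan(.4655,.348,.04,147)
"
```

```text
[0.46655517 0.35030206 0.017     ] [0.46649835 0.35055783 0.034     ]
t 9.15 pos [0.4624 0.3468 0.143 ] yaw 147.14 F [ 0.3 -0.3 -0.1] w 0.0423
shift units [-0.025  0.033  1.288] turn 0.002
calls 2 each [-0.012  0.017  0.644]
```

Request:
servo_tool --rows '[[[-0.018,0.064,0.2],0.01],[[-0.018,0.064,0.5],0.01],[[-0.018,0.064,0.8],0.01],[[-0.018,0.064,0.95],0.01],[[-0.018,0.064,0.95],0.01]]'

```text
time: 9.57
tool_pos: [0.4644, 0.3492, 0.0641]
ee_rot: [-3.134, -0.003, 2.551]
wrist_force: [-0.4, -0.0, -1.1]
width: 0.042
```

Request:
servo_tool --rows '[[[0,0,0.15],0],[[0,0,0.3],0],[[0,0,0.33],0],[[0,0,0.33],0],[[0,0,0.33],0],[[0,0,0.33],0]]'

```text
time: 10.07
tool_pos: [0.4674, 0.3513, 0.0431]
ee_rot: [3.14, 0.001, 2.551]
wrist_force: [-0.3, -0.7, 0.5]
width: 0.0425
```

Request:
servo_tool --rows '[[[0,0,0],0],[[0,0,0],0],[[0,0,0],0],[[0,0,0],0],[[0,0,0],0],[[0,0,0],0],[[0,0,0],0]]' --grip 1

```text
time: 10.65
tool_pos: [0.4666, 0.3509, 0.0419]
ee_rot: [-3.141, -0.0, 2.551]
wrist_force: [-0.0, -0.2, -1.4]
width: 0.0121
```

Request:
servo_tool --rows '[[[0,0,-0.4],0],[[0,0,-0.8],0],[[0,0,-1],-0.07],[[0,0,-1],-0.14],[[0,0,-1],-0.21],[[0,0,-1],-0.28],[[0,0,-1],-0.35],[[0,0,-1],-0.411],[[0,0,-1],-0.411],[[0,0,-1],-0.411]]'

```text
time: 11.48
tool_pos: [0.4667, 0.3509, 0.1219]
ee_rot: [-3.141, -0.0, -3.09]
wrist_force: [0.3, -0.3, -0.6]
width: 0.0117
```

```bash
python3 -c "
from h import *
plan(.4938,.1665,.15,183.2)
"
```

```text
t 11.48 pos [0.4667 0.3509 0.1219] yaw -177.02 F [ 0.3 -0.3 -0.6] w 0.0117
shift units [-0.219 -2.319 -0.351] turn -0.002
calls 3 each [-0.073 -0.773 -0.117]
```

Request:
servo_tool --rows '[[[-0.03,-0.4,-0.2],0],[[-0.073,-0.773,-0.351],0],[[-0.073,-0.773,-0.351],0]]'

```text
time: 11.73
tool_pos: [0.4782, 0.2863, 0.1532]
ee_rot: [-3.141, 0.005, -3.093]
wrist_force: [0.3, 0.6, 0.2]
width: 0.0117
```

Request:
servo_tool --rows '[[[-0.03,-0.4,0],0],[[-0.073,-0.773,0],0],[[-0.073,-0.773,0],0]]'

```text
time: 11.98
tool_pos: [0.4859, 0.2244, 0.1501]
ee_rot: [-3.139, 0.0, -3.093]
wrist_force: [0.3, 0.4, -1.4]
width: 0.0118
```

Request:
servo_tool --rows '[[[-0.03,-0.4,0],0],[[-0.073,-0.773,0],-0.002],[[-0.073,-0.773,0],-0.002],[[-0.073,-0.773,0],-0.002],[[-0.073,-0.773,0],-0.002],[[-0.073,-0.773,0],-0.002]]'

```text
time: 12.48
tool_pos: [0.4941, 0.168, 0.15]
ee_rot: [3.141, -0.0, -3.083]
wrist_force: [-0.7, -0.9, -0.2]
width: 0.0112
```

```bash
python3 -c "
from h import *
plan(.4938,.1665,.086,183.2)
snap('wrist','w7.png')
"
```

```text
t 12.48 pos [0.4941 0.168  0.15  ] yaw -176.65 F [-0.7 -0.9 -0.2] w 0.0112
shift units [ 0.005 -0.018  0.8  ] turn 0.002
calls 1 each [ 0.005 -0.018  0.8  ]
```

View pics/w7.png

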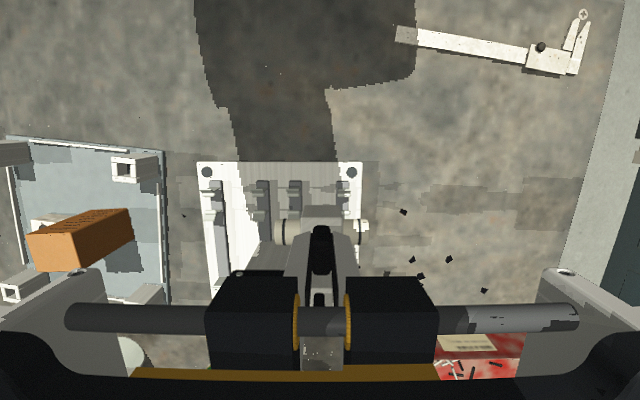

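Request:
servo_tool --rows '[[[0.005,-0.018,0.3],0],[[0.005,-0.018,0.6],0],[[0.005,-0.018,0.78],0],[[0.005,-0.018,0.8],0],[[0.005,-0.018,0.8],0]]'

```text
time: 12.95
tool_pos: [0.4931, 0.1659, 0.0852]
ee_rot: [-3.141, -0.003, -3.083]
wrist_force: [-0.0, 0.8, -0.5]
width: 0.012
```

Request:
servo_tool --rows '[[[0,0,0.05],0],[[0,0,0.1],0],[[0,0,0.15],0],[[0,0,0.18],0],[[0,0,0.18],0]]'

```text
time: 13.37
tool_pos: [0.4945, 0.1657, 0.0735]
ee_rot: [3.14, 0.002, -3.084]
wrist_force: [-1.4, 0.2, 4.1]
width: 0.0117
```

Request:
servo_tool --rows '[[[0,0,0.04],0],[[0,0,0.08],0],[[0,0,0.12],0],[[0,0,0.16],0],[[0,0,0.18],0],[[0,0,0.18],0],[[0,0,0.18],0]]'

```text
time: 13.95
tool_pos: [0.4944, 0.1655, 0.0602]
ee_rot: [3.141, 0.001, -3.084]
wrist_force: [-5.6, -0.4, 13.2]
width: 0.0115
```

Request:
servo_tool --rows '[[[0,0,0.02],0],[[0,0,0.02],0],[[0,0,0],0]]'

```text
time: 14.2
tool_pos: [0.4949, 0.1655, 0.0602]
ee_rot: [3.141, 0.003, -3.084]
wrist_force: [-2.6, -0.4, 5.3]
width: 0.0118
```

Request:
servo_tool --rows '[[[0,0,0],0],[[0,0,0],0],[[0,0,0],0],[[0,0,0],0],[[0,0,0],0],[[0,0,0],0]]' --grip 0.1

```text
time: 14.7
tool_pos: [0.4939, 0.1651, 0.0569]
ee_rot: [-3.141, -0.001, -3.084]
wrist_force: [0.7, -0.3, -0.4]
width: 0.0421
```

Request:
servo_tool --rows '[[[0,0,-0.2],0],[[0,0,-0.4],0],[[0,0,-0.8],0],[[0,0,-1],0],[[0,0,-1],0],[[0,0,-1],0]]'

```text
time: 15.2
tool_pos: [0.4947, 0.1653, 0.138]
ee_rot: [3.141, 0.002, -3.084]
wrist_force: [-0.1, 0.7, -0.1]
width: 0.0424
```

Request:
servo_tool --rows '[[[0,0,-0.4],0],[[0,0,-0.8],0],[[0,0,-0.8],0],[[0,0,-0.8],0]]'

```text
time: 15.53
tool_pos: [0.4945, 0.1653, 0.2015]
ee_rot: [3.141, 0.001, -3.084]
wrist_force: [0.5, -0.4, -0.6]
width: 0.0421
```

```bash
python3 -c "
from h import *
plan(.4437,-.309,.2,147.6)
s=snap('top','t8.png');snap('wrist','w8.png')
cv2.imwrite('pics/t8z.png',cv2.resize(s['pixels'][180:300,310:470,::-1],(800,600),interpolation=cv2.INTER_CUBIC))"
```

```text
t 15.53 pos [0.4945 0.1653 0.2015] yaw -176.69 F [ 0.5 -0.4 -0.6] w 0.0421
shift units [ 0.976 -5.882  0.019] turn 0.397
calls 6 each [ 0.163 -0.98   0.003]
```

View pics/t8z.png

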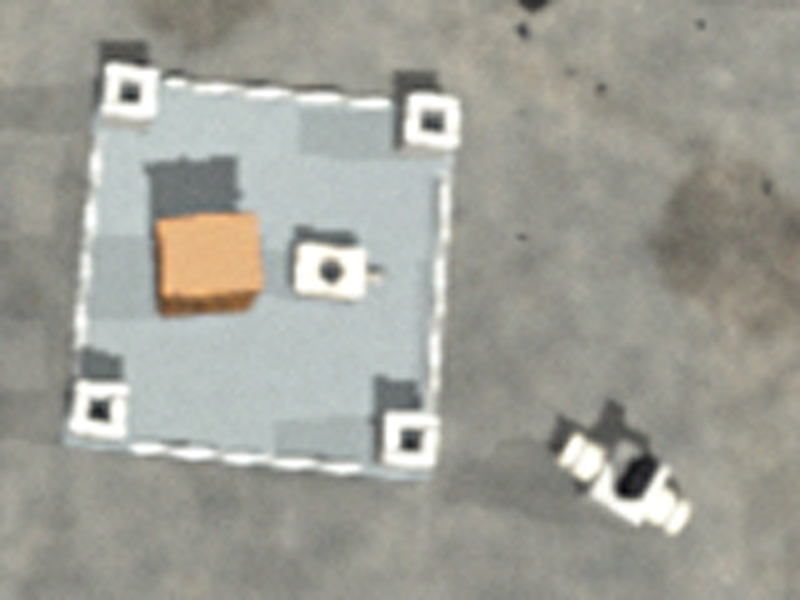

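View pics/w8.png

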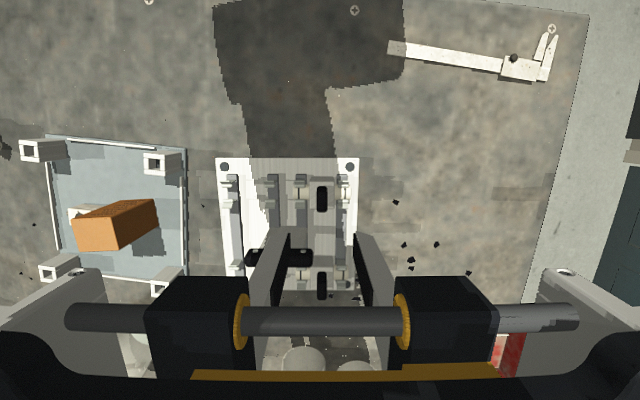

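Carriers A and B are both seated, and carrier C is where it was, at (637,476) in the zoomed view. I'll go to C.

Request:
servo_tool --rows '[[[0.08,-0.49,0],0],[[0.163,-0.98,0],0],[[0.163,-0.98,0],0]]'

```text
time: 15.88
tool_pos: [0.4839, 0.081, 0.1985]
ee_rot: [-3.138, -0.006, -3.09]
wrist_force: [0.3, 0.2, 0.3]
width: 0.0424
```

Request:
servo_tool --rows '[[[0.08,-0.49,0],0],[[0.163,-0.98,0],0],[[0.163,-0.98,0],0]]'

```text
time: 16.13
tool_pos: [0.4755, 0.0021, 0.1989]
ee_rot: [-3.139, -0.005, -3.091]
wrist_force: [0.3, 0.3, -0.2]
width: 0.0424
```

Request:
servo_tool --rows '[[[0.08,-0.49,0],0],[[0.163,-0.98,0],0],[[0.163,-0.98,0],0]]'

```text
time: 16.38
tool_pos: [0.4672, -0.0765, 0.1991]
ee_rot: [-3.14, -0.004, -3.091]
wrist_force: [-0.3, 0.3, 0.2]
width: 0.0425
```

Request:
servo_tool --rows '[[[0.08,-0.49,0],0],[[0.163,-0.98,0],0],[[0.163,-0.98,0],0]]'

```text
time: 16.63
tool_pos: [0.4589, -0.155, 0.1992]
ee_rot: [-3.141, -0.004, -3.09]
wrist_force: [0.7, -0.4, 0.3]
width: 0.0419
```

Request:
servo_tool --rows '[[[0.08,-0.49,0],0],[[0.163,-0.98,0],0],[[0.163,-0.98,0],0]]'

```text
time: 16.88
tool_pos: [0.4506, -0.2338, 0.1991]
ee_rot: [-3.141, -0.003, -3.09]
wrist_force: [0.0, 0.9, -0.5]
width: 0.0421
```

Request:
servo_tool --rows '[[[0.08,-0.49,0.2],0.07],[[0.163,-0.98,0.5],0.14],[[0.163,-0.98,0.7],0.21],[[0.163,-0.98,0.7],0.28],[[0.163,-0.98,0.7],0.35],[[0.163,-0.98,0.7],0.397],[[0.163,-0.98,0.7],0.397],[[0.163,-0.98,0.7],0.397],[[0.163,-0.98,0.7],0.397]]'

```text
time: 17.63
tool_pos: [0.4434, -0.3078, 0.1447]
ee_rot: [3.141, -0.001, 2.578]
wrist_force: [-0.0, 0.4, -0.6]
width: 0.0423
```

```bash
python3 -c "
from h import *
plan(.4437,-.309,.042,147.6)
s=snap('wrist','w9.png')
cv2.imwrite('pics/w9z.png',cv2.resize(s['pixels'][160:240,270:370,::-1],(800,640)[:1]+(600,),interpolation=cv2.INTER_CUBIC))"
```

```text
t 17.63 pos [ 0.4434 -0.3078  0.1447] yaw 147.72 F [-0.   0.4 -0.6] w 0.0423
shift units [-0.011 -0.01   1.283] turn 0.001
calls 2 each [-0.005 -0.005  0.642]
```

View pics/w9z.png

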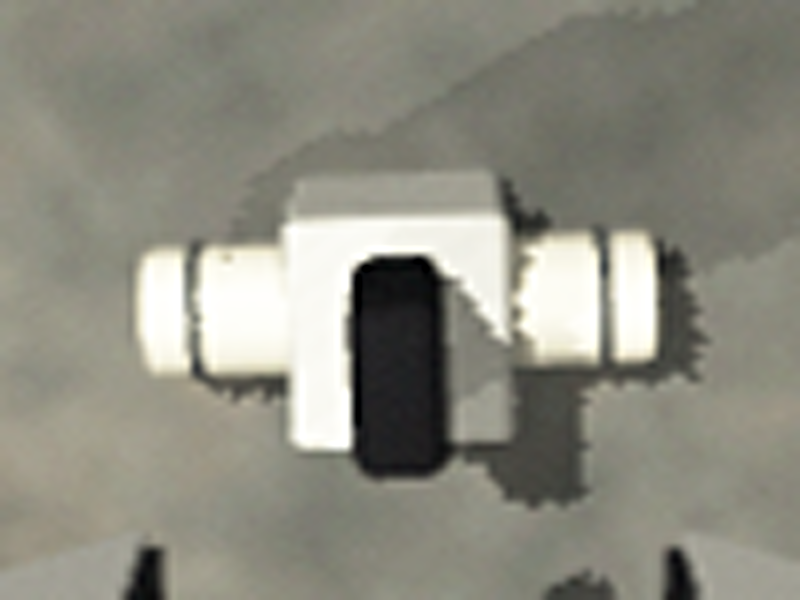

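```bash
python3 -c "
from h import *
s=load('w9.png')
a=px2w(s,(319.8,200.5),.017);b=px2w(s,(320,204.5),.034);print(a,b)
m=(a+b)/2
plan(m[0],m[1],.042,149.5)
"
```

```text
[ 0.44463085 -0.30987396  0.017     ] [ 0.44474164 -0.30962163  0.034     ]
t 17.68 pos [ 0.4434 -0.3081  0.145 ] yaw 147.69 F [ 0.5 -0.6  0.5] w 0.0426
shift units [-0.025 -0.009  1.287] turn -0.02
calls 2 each [-0.012 -0.004  0.643]
```

Request:
servo_tool --rows '[[[-0.025,-0.009,0.2],-0.02],[[-0.025,-0.009,0.5],-0.02],[[-0.025,-0.009,0.8],-0.02],[[-0.025,-0.009,0.95],-0.02],[[-0.025,-0.009,0.95],-0.02]]'

```text
time: 18.1
tool_pos: [0.4425, -0.3087, 0.0657]
ee_rot: [3.14, -0.007, 2.608]
wrist_force: [-0.6, 0.3, -0.2]
width: 0.0423
```

Request:
servo_tool --rows '[[[0,0,0.15],0],[[0,0,0.3],0],[[0,0,0.33],0],[[0,0,0.33],0],[[0,0,0.33],0],[[0,0,0.33],0]]'

```text
time: 18.6
tool_pos: [0.4449, -0.311, 0.0438]
ee_rot: [-3.141, 0.002, 2.607]
wrist_force: [-0.3, -0.7, -0.1]
width: 0.0425
```

Request:
servo_tool --rows '[[[0,0,0],0],[[0,0,0],0],[[0,0,0],0],[[0,0,0],0],[[0,0,0],0],[[0,0,0],0],[[0,0,0],0]]' --grip 1

```text
time: 19.18
tool_pos: [0.4444, -0.3107, 0.0431]
ee_rot: [3.142, 0.0, 2.607]
wrist_force: [0.2, -0.4, 0.6]
width: 0.0119
```

Request:
servo_tool --rows '[[[0,0,-0.4],0],[[0,0,-0.8],0],[[0,0,-1],-0.07],[[0,0,-1],-0.14],[[0,0,-1],-0.21],[[0,0,-1],-0.28],[[0,0,-1],-0.35],[[0,0,-1],-0.374],[[0,0,-1],-0.374],[[0,0,-1],-0.374]]'

```text
time: 20.02
tool_pos: [0.4443, -0.3105, 0.1227]
ee_rot: [3.141, -0.0, -3.09]
wrist_force: [-0.3, -0.3, -0.5]
width: 0.0116
```

```bash
python3 -c "
from h import *
plan(.6086,.0847,.2,183.2)
plan(.4987,.0786,.2,183.2)
"
```

```text
t 20.02 pos [ 0.4443 -0.3105  0.1227] yaw -177.03 F [-0.3 -0.3 -0.5] w 0.0116
shift units [-2.307  4.827 -0.966] turn -0.003
calls 5 each [-0.461  0.965 -0.193]
t 20.02 pos [ 0.4443 -0.3105  0.1227] yaw -177.03 F [-0.3 -0.3 -0.5] w 0.0116
shift units [-0.931  4.822 -0.966] turn -0.003
calls 5 each [-0.186  0.964 -0.193]
```

Request:
servo_tool --rows '[[[-0.09,0.48,-0.05],0],[[-0.186,0.964,-0.1],0],[[-0.186,0.964,-0.1],0]]'

```text
time: 20.27
tool_pos: [0.4561, -0.2276, 0.1317]
ee_rot: [3.138, 0.002, -3.085]
wrist_force: [0.6, 0.2, -1.5]
width: 0.0118
```

Request:
servo_tool --rows '[[[-0.09,0.48,0],0],[[-0.186,0.964,0],0],[[-0.186,0.964,0],0]]'

```text
time: 20.52
tool_pos: [0.4665, -0.1495, 0.1311]
ee_rot: [3.138, 0.001, -3.084]
wrist_force: [0.4, -0.2, -0.7]
width: 0.012
```

Request:
servo_tool --rows '[[[-0.09,0.48,0],0],[[-0.186,0.964,0],0],[[-0.186,0.964,0],0]]'

```text
time: 20.77
tool_pos: [0.4772, -0.0719, 0.131]
ee_rot: [3.138, 0.001, -3.083]
wrist_force: [-0.2, -0.3, -0.3]
width: 0.0118
```

Request:
servo_tool --rows '[[[-0.09,0.48,0],0],[[-0.186,0.964,0],0],[[-0.186,0.964,0],0]]'

```text
time: 21.02
tool_pos: [0.4879, 0.0056, 0.131]
ee_rot: [3.138, 0.001, -3.083]
wrist_force: [-0.6, -0.3, -1.5]
width: 0.0119
```

Request:
servo_tool --rows '[[[-0.09,0.48,0],0],[[-0.186,0.964,0],-0.003],[[-0.186,0.964,0],-0.003],[[-0.186,0.964,0],-0.003],[[-0.186,0.964,0],-0.003],[[-0.186,0.964,0],-0.003]]'

```text
time: 21.52
tool_pos: [0.4983, 0.0769, 0.1309]
ee_rot: [-3.141, -0.0, -3.086]
wrist_force: [0.2, 0.6, -1.6]
width: 0.0121
```

```bash
python3 -c "
from h import *
plan(.4987,.0786,.088,183.2)
snap('wrist','w10.png')
"
```

```text
t 21.52 pos [0.4983 0.0769 0.1309] yaw -176.79 F [ 0.2  0.6 -1.6] w 0.0121
shift units [-0.006  0.021  0.536] turn 0.0
calls 1 each [-0.006  0.021  0.536]
```

View pics/w10.png

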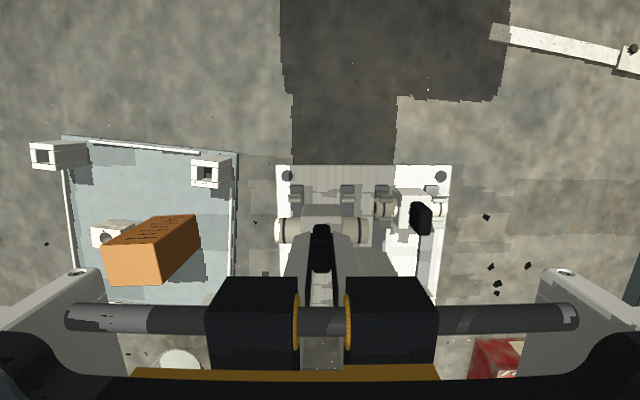

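Request:
servo_tool --rows '[[[-0.006,0.021,0.2],0],[[-0.006,0.021,0.4],0],[[-0.006,0.021,0.53],0],[[-0.006,0.021,0.53],0],[[-0.006,0.021,0.53],0]]'

```text
time: 21.98
tool_pos: [0.4982, 0.0793, 0.0881]
ee_rot: [-3.142, -0.001, -3.085]
wrist_force: [-0.9, -0.7, -0.3]
width: 0.012
```

Request:
servo_tool --rows '[[[0,0,0.05],0],[[0,0,0.1],0],[[0,0,0.15],0],[[0,0,0.18],0],[[0,0,0.18],0]]'

```text
time: 22.4
tool_pos: [0.4994, 0.0801, 0.0755]
ee_rot: [-3.142, 0.002, -3.084]
wrist_force: [-1.3, -0.3, 4.6]
width: 0.0118
```

Request:
servo_tool --rows '[[[0,0,0.04],0],[[0,0,0.08],0],[[0,0,0.12],0],[[0,0,0.16],0],[[0,0,0.19],0],[[0,0,0.19],0],[[0,0,0.19],0]]'

```text
time: 22.98
tool_pos: [0.4992, 0.0804, 0.0614]
ee_rot: [3.141, 0.002, -3.083]
wrist_force: [-3.9, -0.1, 11.5]
width: 0.0114
```

Request:
servo_tool --rows '[[[0,0,0.02],0],[[0,0,0.02],0],[[0,0,0.02],0]]'

```text
time: 23.23
tool_pos: [0.4995, 0.0804, 0.0612]
ee_rot: [3.141, 0.003, -3.083]
wrist_force: [-5.3, 0.4, 16.8]
width: 0.0117
```

Home: z 0.0612 against an expected 0.062, with a stiff reaction. I'll release, rise and inspect.

Request:
servo_tool --rows '[[[0,0,0],0],[[0,0,-0.02],0],[[0,0,-0.02],0],[[0,0,-0.02],0],[[0,0,-0.02],0],[[0,0,-0.02],0]]' --grip 0.1

```text
time: 23.73
tool_pos: [0.4983, 0.08, 0.0584]
ee_rot: [3.142, -0.001, -3.084]
wrist_force: [0.1, 1.0, 0.3]
width: 0.042
```

Request:
servo_tool --rows '[[[0,0,-0.2],0],[[0,0,-0.4],0],[[0,0,-0.8],0],[[0,0,-1],0],[[0,0,-1],0],[[0,0,-1],0]]'

```text
time: 24.23
tool_pos: [0.4992, 0.0801, 0.1395]
ee_rot: [3.142, 0.002, -3.084]
wrist_force: [-0.3, 0.0, -1.1]
width: 0.0424
```

Request:
servo_tool --rows '[[[0.4,0,-0.4],0],[[0.8,0,-0.8],0],[[1,0,-1],0],[[1,0,-1],0],[[1,0,-1],0]]'

```text
time: 24.65
tool_pos: [0.4187, 0.0755, 0.2185]
ee_rot: [3.142, 0.001, -3.084]
wrist_force: [1.2, -0.2, -0.1]
width: 0.0419
```

```bash
python3 -c "
from h import *
plan(.5496,-.0836,.2,87)
s=snap('scene','s11.png');snap('wrist','w11.png')
cv2.imwrite('pics/s11z.png',cv2.resize(s['pixels'][130:220,210:330,::-1],(800,600),interpolation=cv2.INTER_CUBIC))
s=snap('top','t11.png')
cv2.imwrite('pics/t11z.png',cv2.resize(s['pixels'][170:290,220:380,::-1],(800,600),interpolation=cv2.INTER_CUBIC))"
```

```text
t 24.65 pos [0.4187 0.0755 0.2185] yaw -176.69 F [ 1.2 -0.2 -0.1] w 0.0419
shift units [-1.519 -2.08   0.231] turn 1.07
calls 3 each [-0.506 -0.693  0.077]
```

View pics/s11z.png

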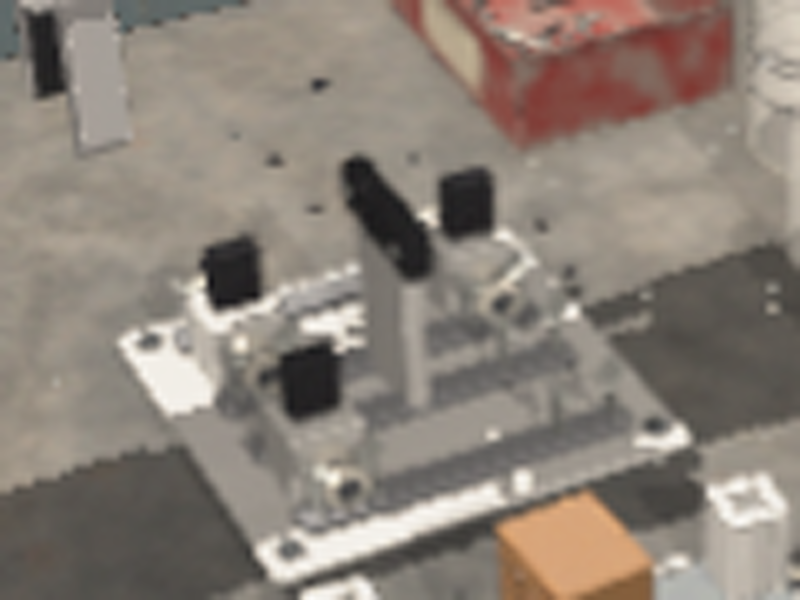

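View pics/w11.png

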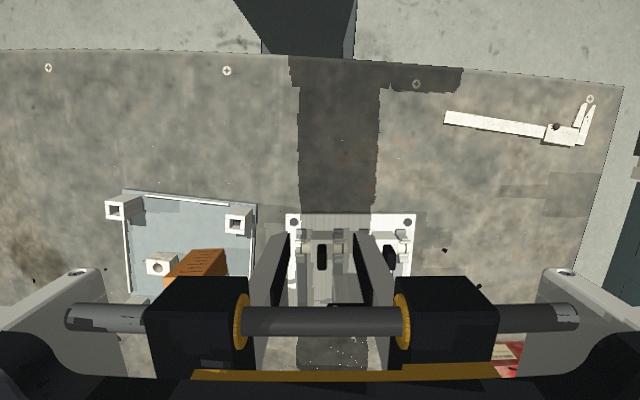

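View pics/t11z.png

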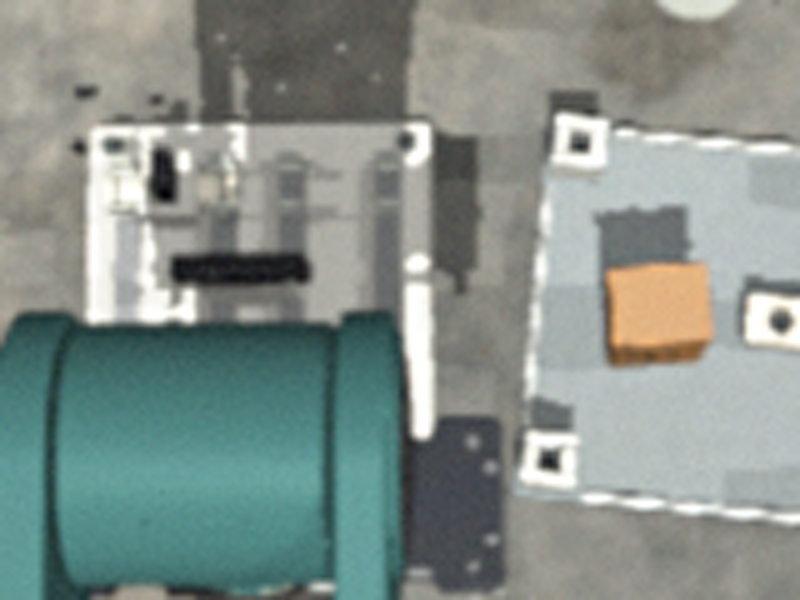

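Request:
servo_tool --rows '[[[-0.5,-0.5,0],0.07],[[-1,-1,0],0.14],[[-1,-1,0],0.21],[[-1,-1,0],0.28],[[-1,-1,0],0.35],[[-1,-1,0],0.42],[[-1,-1,0],0.49],[[-1,-1,0],0.56],[[-1,-1,0],0.63],[[-1,-1,0],0.7],[[-1,-1,0],0.77],[[-1,-1,0],0.84]]' --grip -0.4

```text
time: 25.8
tool_pos: [0.5031, 0.0001, 0.2159]
ee_rot: [-3.137, -0.002, 1.874]
wrist_force: [-0.4, 0.4, 0.6]
width: 0.0658
```

```bash
python3 -c "
from h import *
plan(.5496,-.0836,.16,87)"
```

```text
t 25.80 pos [5.031e-01 1.000e-04 2.159e-01] yaw 107.38 F [-0.4  0.4  0.6] w 0.0658
shift units [-1.173  0.242  0.699] turn 0.226
calls 2 each [-0.586  0.121  0.35 ]
```

Request:
servo_tool --rows '[[[-0.3,0.06,0.1],0.07],[[-0.586,0.121,0.2],0.14],[[-0.586,0.121,0.2],0.226],[[-0.586,0.121,0.2],0.226],[[-0.586,0.121,0.2],0.226],[[-0.586,0.121,0.2],0.226]]'

```text
time: 26.3
tool_pos: [0.5266, -0.0412, 0.2018]
ee_rot: [-3.14, -0.001, 1.528]
wrist_force: [-0.5, -0.3, -0.3]
width: 0.0655
```

```bash
python3 -c "
from h import *
plan(.5496,-.0836,.16,87)"
```

```text
t 26.30 pos [ 0.5266 -0.0412  0.2018] yaw 87.53 F [-0.5 -0.3 -0.3] w 0.0655
shift units [-0.517  0.31   0.523] turn 0.006
calls 1 each [-0.517  0.31   0.523]
```

Request:
servo_tool --rows '[[[-0.25,0.15,0.2],0.006],[[-0.517,0.31,0.5],0.006],[[-0.517,0.31,0.5],0.006],[[-0.517,0.31,0.5],0.006],[[-0.517,0.31,0.5],0.006],[[-0.517,0.31,0.5],0.006]]'

```text
time: 26.8
tool_pos: [0.55, -0.0831, 0.1645]
ee_rot: [3.139, -0.0, 1.517]
wrist_force: [0.5, 0.2, 0.2]
width: 0.0657
```

```bash
python3 -c "
from h import *
plan(.5496,-.0836,.058,87)
s=snap('wrist','w12.png');print(w2px(s,[[.5496,-.0836,.093]]))"
```

```text
t 26.80 pos [ 0.55   -0.0831  0.1645] yaw 86.92 F [0.5 0.2 0.2] w 0.0657
shift units [-0.006 -0.005  1.332] turn -0.001
calls 2 each [-0.003 -0.002  0.666]
[[321.26744482 213.823058  ]]
```

View pics/w12.png

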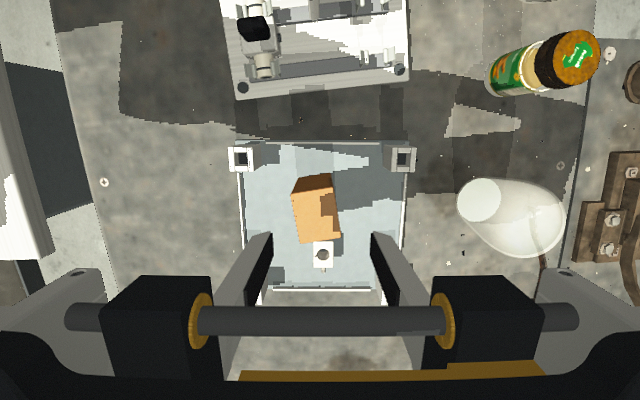

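Request:
servo_tool --rows '[[[-0.01,-0.025,0.2],-0.05],[[-0.01,-0.025,0.5],-0.095],[[-0.01,-0.025,0.8],-0.095],[[-0.01,-0.025,0.8],-0.095],[[-0.01,-0.025,0.8],-0.095]]'

```text
time: 27.27
tool_pos: [0.5469, -0.0839, 0.0988]
ee_rot: [-3.14, -0.001, 1.665]
wrist_force: [0.8, 0.0, 0.4]
width: 0.0657
```

Request:
servo_tool --rows '[[[0,0,0.25],0],[[0,0,0.5],0],[[0,0,0.52],0],[[0,0,0.52],0]]'

```text
time: 27.6
tool_pos: [0.5478, -0.0845, 0.0584]
ee_rot: [3.141, 0.0, 1.665]
wrist_force: [0.3, -0.7, -0.1]
width: 0.0659
```

Request:
servo_tool --rows '[[[0,0,0],0],[[0,0,0],0],[[0,0,0],0],[[0,0,0],0],[[0,0,0],0],[[0,0,0],0],[[0,0,0],0]]' --grip 1

```text
time: 28.18
tool_pos: [0.5479, -0.0849, 0.0585]
ee_rot: [3.141, 0.001, 1.665]
wrist_force: [-2.1, -0.9, 6.3]
width: 0.0403
```

```bash
python3 -c "
from h import *
plan(.58,-.33,.1,87)
s=snap('wrist','w13.png')"
```

```text
t 28.18 pos [ 0.5479 -0.0849  0.0585] yaw 95.37 F [-2.1 -0.9  6.3] w 0.0403
shift units [-3.088  0.113 -0.519] turn 0.093
calls 4 each [-0.772  0.028 -0.13 ]
```

View pics/w13.png

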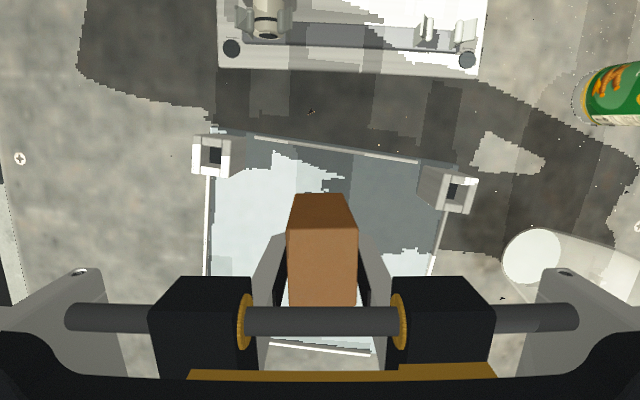

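Request:
servo_tool --rows '[[[0,0,-0.2],0],[[0,0,-0.5],0],[[0,0,-0.8],0],[[0,0,-1],0],[[0,0,-1],0]]'

```text
time: 28.65
tool_pos: [0.55, -0.0851, 0.1412]
ee_rot: [3.134, 0.002, 1.665]
wrist_force: [0.1, 0.6, -0.2]
width: 0.0401
```

Request:
servo_tool --rows '[[[-0.38,0,0],0],[[-0.772,0.028,0],0],[[-0.772,0.028,0],0]]'

```text
time: 28.9
tool_pos: [0.5553, -0.1503, 0.1351]
ee_rot: [-3.139, 0.002, 1.661]
wrist_force: [0.4, 0.9, -2.0]
width: 0.0402
```

Request:
servo_tool --rows '[[[-0.38,0,0],0],[[-0.772,0.028,0],0],[[-0.772,0.028,0],0]]'

```text
time: 29.15
tool_pos: [0.5631, -0.2116, 0.1347]
ee_rot: [-3.139, 0.002, 1.66]
wrist_force: [0.8, 0.4, -2.2]
width: 0.04
```

Request:
servo_tool --rows '[[[-0.38,0,0],0],[[-0.772,0.028,0],0],[[-0.772,0.028,0],0]]'

```text
time: 29.4
tool_pos: [0.571, -0.2726, 0.1347]
ee_rot: [-3.139, 0.001, 1.66]
wrist_force: [-0.3, 1.0, -2.7]
width: 0.0401
```

Request:
servo_tool --rows '[[[-0.38,0,0],0],[[-0.772,0.028,0],0],[[-0.772,0.028,0],0],[[-0.772,0.028,0],0],[[-0.772,0.028,0],0]]'

```text
time: 29.82
tool_pos: [0.5793, -0.3282, 0.1359]
ee_rot: [-3.14, -0.003, 1.665]
wrist_force: [-0.5, 0.0, -1.9]
width: 0.0399
```

```bash
python3 -c "
from h import *
plan(.58,-.33,.051,87)
s=snap('wrist','w14.png')"
```

```text
t 29.82 pos [ 0.5793 -0.3282  0.1359] yaw 95.39 F [-0.5  0.  -1.9] w 0.0399
shift units [-0.023  0.006  1.061] turn 0.093
calls 2 each [-0.012  0.003  0.53 ]
```

View pics/w14.png

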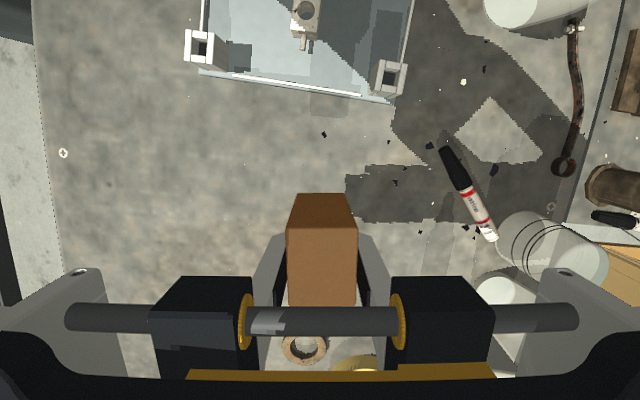

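Request:
servo_tool --rows '[[[0,0,0.3],0],[[0,0,0.6],0],[[0,0,0.9],0],[[0,0,0.9],0],[[0,0,0.9],0]]'

```text
time: 30.28
tool_pos: [0.5787, -0.3275, 0.0636]
ee_rot: [-3.138, -0.003, 1.666]
wrist_force: [0.2, -0.3, -0.4]
width: 0.0398
```

Request:
servo_tool --rows '[[[0,0,0.06],0],[[0,0,0.12],0],[[0,0,0.16],0],[[0,0,0.16],0],[[0,0,0.16],0]]'

```text
time: 30.7
tool_pos: [0.5798, -0.3299, 0.053]
ee_rot: [3.141, 0.0, 1.665]
wrist_force: [0.2, -0.4, -2.0]
width: 0.04
```

Request:
servo_tool --rows '[[[0,0,0.02],0],[[0,0,0.035],0],[[0,0,0.035],0],[[0,0,0.035],0]]'

```text
time: 31.03
tool_pos: [0.5798, -0.3301, 0.0505]
ee_rot: [3.141, 0.001, 1.664]
wrist_force: [-1.1, 0.1, 0.9]
width: 0.0402
```

Request:
servo_tool --rows '[[[0,0,0],0],[[0,0,0],0],[[0,0,0],0],[[0,0,0],0],[[0,0,0],0],[[0,0,0],0]]' --grip -0.5

```text
time: 31.53
tool_pos: [0.5796, -0.3297, 0.0497]
ee_rot: [-3.142, -0.0, 1.665]
wrist_force: [-0.5, -1.2, 0.1]
width: 0.0702
```

Request:
servo_tool --rows '[[[0,0,-0.3],0],[[0,0,-0.6],0],[[0,0,-1],0],[[0,0,-1],0],[[0,0,-1],0]]'

```text
time: 31.95
tool_pos: [0.5811, -0.3307, 0.1331]
ee_rot: [3.137, 0.004, 1.665]
wrist_force: [-0.4, -0.7, 0.5]
width: 0.0705
```

```bash
python3 -c "
from h import *
plan(.5468,-.1516,.15,87)
s=snap('top','t15.png')
cv2.imwrite('pics/t15z.png',cv2.resize(s['pixels'][180:300,310:470,::-1],(800,600),interpolation=cv2.INTER_CUBIC))"
```

```text
t 31.95 pos [ 0.5811 -0.3307  0.1331] yaw 95.38 F [-0.4 -0.7  0.5] w 0.0705
shift units [ 2.269 -0.217 -0.211] turn 0.093
calls 3 each [ 0.756 -0.072 -0.07 ]
```

View pics/t15z.png

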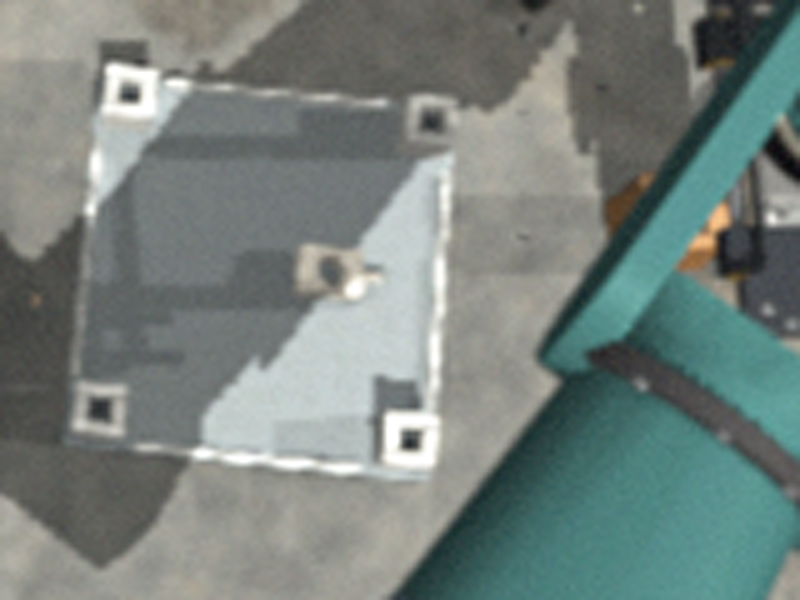

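Request:
servo_tool --rows '[[[0.38,-0.03,-0.1],0],[[0.756,-0.072,-0.2],0],[[0.756,-0.072,-0.2],0]]' --grip -0.1

```text
time: 32.25
tool_pos: [0.5676, -0.2655, 0.1454]
ee_rot: [-3.141, -0.004, 1.668]
wrist_force: [0.9, -1.1, 1.0]
width: 0.0546
```

Request:
servo_tool --rows '[[[0.38,-0.03,0],0],[[0.756,-0.072,0],0],[[0.756,-0.072,0],0]]'

```text
time: 32.5
tool_pos: [0.5554, -0.2058, 0.1438]
ee_rot: [-3.138, -0.005, 1.669]
wrist_force: [1.0, -0.2, -0.5]
width: 0.0517
```

Request:
servo_tool --rows '[[[0.38,-0.03,0],0.05],[[0.756,-0.072,0],0.093],[[0.756,-0.072,0],0.093],[[0.756,-0.072,0],0.093],[[0.756,-0.072,0],0.093]]'

```text
time: 32.92
tool_pos: [0.5453, -0.1516, 0.1447]
ee_rot: [-3.14, 0.0, 1.519]
wrist_force: [-0.2, -0.5, -0.2]
width: 0.0519
```

```bash
python3 -c "
from h import *
plan(.5468,-.1516,.018,87)
s=snap('wrist','w16.png');print(w2px(s,[[.5468,-.1516,.034]]))
cv2.imwrite('pics/w16z.png',cv2.resize(s['pixels'][160:240,270:370,::-1],(800,640)[:1]+(600,),interpolation=cv2.INTER_CUBIC))"
```

```text
t 32.92 pos [ 0.5453 -0.1516  0.1447] yaw 87.04 F [-0.2 -0.5 -0.2] w 0.0519
shift units [1.000e-03 1.900e-02 1.584e+00] turn 0.0
calls 2 each [0.001 0.009 0.792]
[[323.30167954 202.19985114]]
```

View pics/w16.png

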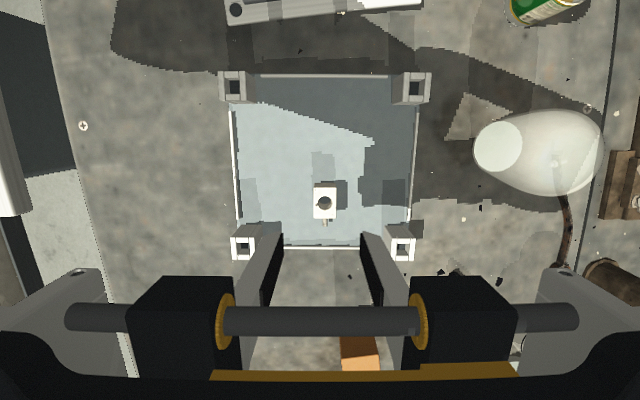

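View pics/w16z.png

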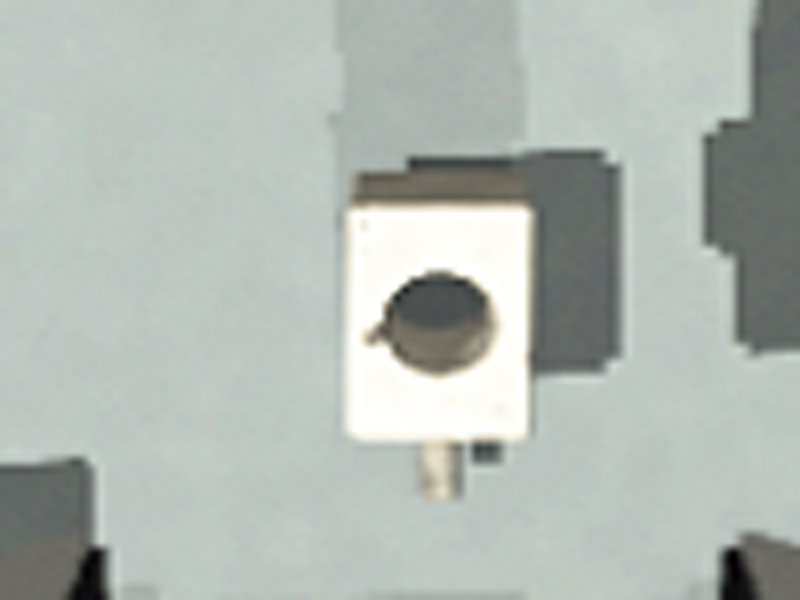

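Request:
servo_tool --rows '[[[0,0.035,0.3],0],[[0,0.035,0.6],0],[[0,0.035,0.9],0],[[0,0.035,0.9],0],[[0,0.035,0.9],0]]'

```text
time: 33.38
tool_pos: [0.5471, -0.1516, 0.072]
ee_rot: [-3.138, -0.001, 1.517]
wrist_force: [0.7, 0.1, 0.7]
width: 0.0516
```

Request:
servo_tool --rows '[[[0,0,0.2],0],[[0,0,0.4],0],[[0,0,0.6],0],[[0,0,0.69],0],[[0,0,0.69],0],[[0,0,0.69],0]]'

```text
time: 33.88
tool_pos: [0.5491, -0.1515, 0.0198]
ee_rot: [3.14, 0.0, 1.518]
wrist_force: [0.8, -0.1, -0.2]
width: 0.0519
```

Request:
servo_tool --rows '[[[0,0,0],0],[[0,0,0],0],[[0,0,0],0],[[0,0,0],0],[[0,0,0],0],[[0,0,0],0],[[0,0,0],0]]' --grip 1

```text
time: 34.47
tool_pos: [0.5486, -0.151, 0.0192]
ee_rot: [3.141, 0.0, 1.519]
wrist_force: [0.9, 1.0, 1.6]
width: 0.0237
```

Request:
servo_tool --rows '[[[0,0,-0.2],0],[[0,0,-0.5],0],[[0,0,-0.8],0],[[0,0,-1],0],[[0,0,-1],0],[[0,0,-1],0]]'

```text
time: 34.97
tool_pos: [0.5487, -0.151, 0.0991]
ee_rot: [3.14, 0.0, 1.519]
wrist_force: [-0.1, -0.7, 0.1]
width: 0.0236
```

```bash
python3 -c "
from h import *
plan(.46,-.34,.1,87)"
```

```text
t 34.97 pos [ 0.5487 -0.151   0.0991] yaw 87.01 F [-0.1 -0.7  0.1] w 0.0236
shift units [-2.417 -0.984 -0.011] turn 0.0
calls 3 each [-0.806 -0.328 -0.004]
```

Request:
servo_tool --rows '[[[-0.4,-0.16,0],0],[[-0.806,-0.328,0],0],[[-0.806,-0.328,0],0]]'

```text
time: 35.22
tool_pos: [0.5153, -0.2178, 0.0959]
ee_rot: [-3.136, 0.001, 1.514]
wrist_force: [-0.4, -0.6, -0.2]
width: 0.0239
```

Request:
servo_tool --rows '[[[-0.4,-0.16,0],0],[[-0.806,-0.328,0],0],[[-0.806,-0.328,0],0]]'

```text
time: 35.47
tool_pos: [0.4858, -0.2807, 0.0961]
ee_rot: [-3.137, 0.001, 1.513]
wrist_force: [1.0, 0.2, -0.8]
width: 0.0234
```

Request:
servo_tool --rows '[[[-0.4,-0.16,0],0],[[-0.806,-0.328,0],0],[[-0.806,-0.328,0.3],0],[[-0.806,-0.328,0.6],0],[[-0.806,-0.328,0.85],0],[[-0.806,-0.328,0.95],0],[[-0.806,-0.328,0.95],0]]'

```text
time: 36.05
tool_pos: [0.4574, -0.3373, 0.0182]
ee_rot: [-3.135, -0.006, 1.519]
wrist_force: [-0.4, 1.1, -1.4]
width: 0.0235
```

Request:
servo_tool --rows '[[[0,0,0],0],[[0,0,0.03],0],[[0,0,0.07],0],[[0,0,0.1],0],[[0,0,0.13],0],[[0,0,0.15],0],[[0,0,0.15],0],[[0,0,0.15],0]]'

```text
time: 36.72
tool_pos: [0.4598, -0.3401, 0.0112]
ee_rot: [3.141, 0.0, 1.518]
wrist_force: [-0.4, 0.1, 2.3]
width: 0.0235
```

Contact, so I'll release, rise, and look at everything.

Request:
servo_tool --rows '[[[0,0,0],0],[[0,0,0],0],[[0,0,0],0],[[0,0,0],0],[[0,0,0],0]]' --grip -0.1

```text
time: 37.13
tool_pos: [0.4594, -0.3399, 0.0104]
ee_rot: [-3.141, -0.0, 1.519]
wrist_force: [-0.5, -0.7, -0.1]
width: 0.0511
```

Request:
servo_tool --rows '[[[0,0,-0.3],0],[[0,0,-0.6],0],[[0,0,-1],0],[[0,0,-1],0]]'

```text
time: 37.47
tool_pos: [0.4627, -0.3427, 0.0978]
ee_rot: [3.132, 0.008, 1.519]
wrist_force: [1.4, -0.4, 1.0]
width: 0.0521
```

Request:
servo_tool --rows '[[[0,0,-0.4],0],[[0,0,-0.8],0],[[0,0,-1],0],[[0,0,-1],0]]'

```text
time: 37.8
tool_pos: [0.4615, -0.3417, 0.1757]
ee_rot: [3.134, 0.006, 1.519]
wrist_force: [0.3, 0.4, 1.1]
width: 0.0518
```

```bash
python3 -c "
from h import *
plan(.5512,.1256,.2,93.2)
s=snap('top','t17.png')
cv2.imwrite('pics/t17z.png',cv2.resize(s['pixels'][170:290,220:380,::-1],(800,600),interpolation=cv2.INTER_CUBIC))
cv2.imwrite('pics/t17y.png',cv2.resize(s['pixels'][180:300,310:470,::-1],(800,600),interpolation=cv2.INTER_CUBIC))
s=snap('scene','s17.png')
cv2.imwrite('pics/s17z.png',cv2.resize(s['pixels'][130:220,210:330,::-1],(800,600),interpolation=cv2.INTER_CUBIC))
"
```

```text
t 37.80 pos [ 0.4615 -0.3417  0.1757] yaw 87.01 F [0.3 0.4 1.1] w 0.0518
shift units [ 5.892  0.814 -0.303] turn -0.069
calls 6 each [ 0.982  0.136 -0.051]
```

View pics/t17z.png

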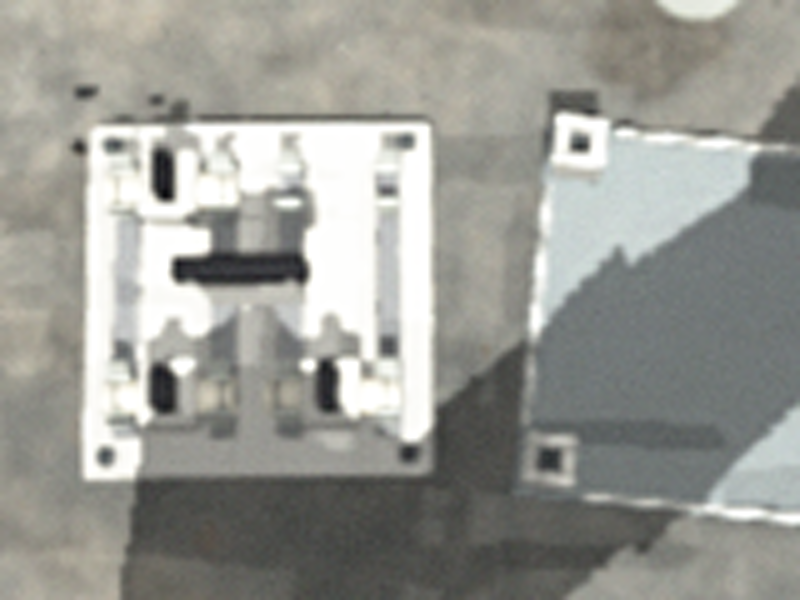

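View pics/t17y.png

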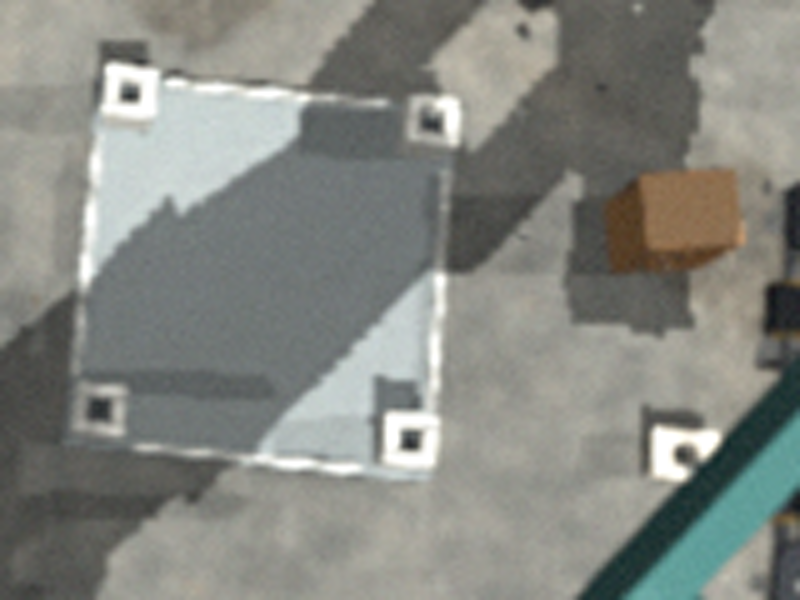

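View pics/s17z.png

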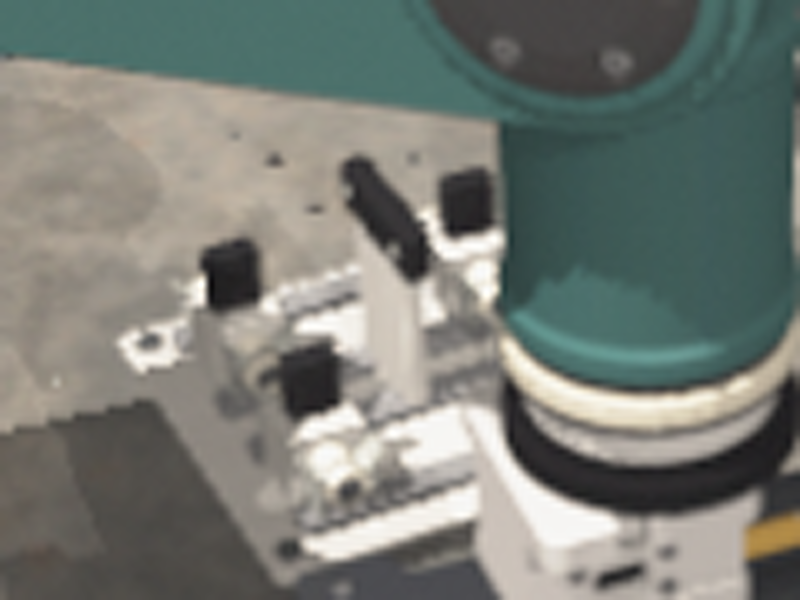

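```bash
cat >> h.py <<'E'
def fit(loc,P,v=1):
    P=np.array(P)[:,:2];loc=np.array(loc,float)/1000
    a=loc-loc.mean(0);b=P-P.mean(0)
    th=np.arctan2((a[:,0]*b[:,1]-a[:,1]*b[:,0]).sum(),(a*b).sum())
    R=np.array([[np.cos(th),-np.sin(th)],[np.sin(th),np.cos(th)]])
    t=P.mean(0)-R@loc.mean(0)
    if v: print('c',t.round(4),'yaw',round(np.degrees(th),2),'res mm',((loc@R.T+t-P)*1000).round(1).tolist())
    return t,th
LOC=[(84,80),(84,-80),(-84,80),(-84,-80)]
def blob(img,uv,r=5):
    g=cv2.cvtColor(np.ascontiguousarray(img),cv2.COLOR_RGB2GRAY).astype(float)
    u,v=int(round(uv[0])),int(round(uv[1]));w=g[v-r:v+r+1,u-r:u+r+1]
    k=np.clip((w.max()*.4+w.min()*.6)-w,0,None)
    yy,xx=np.mgrid[v-r:v+r+1,u-r:u+r+1]
    return (k*xx).sum()/k.sum(),(k*yy).sum()/k.sum()
E
python3 - <<'E'
from h import *
s=load('t17.png')
g=lambda u,v:((u+.5)/5-.5+220,(v+.5)/5-.5+170)
k=[g(*p) for p in [(116,146),(406,142),(106,457),(410,452)]]
fit(LOC,[px2w(s,p,.018) for p in k])
kb=[blob(s['pixels'],p,3) for p in k];print(np.round(k,1).tolist(),np.round(kb,1).tolist());fit(LOC,[px2w(s,p,.018) for p in kb])
g2=lambda u,v:((u+.5)/5-.5+310,(v+.5)/5-.5+180)
k=[g2(*p) for p in [(129,93),(432,121),(98,408),(410,440)]]
kb=[blob(s['pixels'],p,2) for p in k];print(np.round(k,1).tolist(),np.round(kb,1).tolist());fit(LOC,[px2w(s,p,.05) for p in kb])
print(px2w(s,g(240,269),.118))
E
```

```text
c [0.5509 0.1249] yaw 3.07 res mm [[0.0, 1.6], [0.1, -1.2], [0.3, -0.5], [-0.4, 0.1]]
[[242.8, 198.8], [300.8, 198.0], [240.8, 261.0], [301.6, 260.0]] [[242.5, 198.5], [300.5, 197.7], [240.6, 260.8], [301.4, 260.2]]
c [0.5512 0.1256] yaw 3.05 res mm [[-0.4, 1.3], [-0.3, -1.4], [0.2, -0.2], [0.5, 0.3]]
[[335.4, 198.2], [396.0, 203.8], [329.2, 261.2], [391.6, 267.6]] [[335.6, 198.4], [395.7, 204.4], [329.3, 261.3], [391.8, 267.8]]
c [ 0.5463 -0.1173] yaw -3.4 res mm [[0.6, 0.2], [0.7, -0.8], [-1.1, -0.2], [-0.2, 0.7]]
[0.54920797 0.12411251 0.118     ]
```

Request:
servo_tool --rows '[[[0.49,0.07,-0.1],0],[[0.98,0.136,-0.2],0],[[0.98,0.136,-0.2],0]]'

```text
time: 38.15
tool_pos: [0.4752, -0.2566, 0.1855]
ee_rot: [-3.141, -0.005, 1.524]
wrist_force: [-0.2, -1.0, -0.1]
width: 0.0515
```

Request:
servo_tool --rows '[[[0.49,0.07,0],0],[[0.98,0.136,0],0],[[0.98,0.136,0],0]]'

```text
time: 38.4
tool_pos: [0.4893, -0.1785, 0.184]
ee_rot: [-3.138, -0.005, 1.525]
wrist_force: [-0.0, -0.6, -0.1]
width: 0.0513
```

Request:
servo_tool --rows '[[[0.49,0.07,0],0],[[0.98,0.136,0],0],[[0.98,0.136,0],0]]'

```text
time: 38.65
tool_pos: [0.5042, -0.1012, 0.1841]
ee_rot: [-3.138, -0.005, 1.525]
wrist_force: [-0.2, 0.1, -0.4]
width: 0.0515
```

Request:
servo_tool --rows '[[[0.49,0.07,0],0],[[0.98,0.136,0],0],[[0.98,0.136,0],0]]'

```text
time: 38.9
tool_pos: [0.5191, -0.0238, 0.1842]
ee_rot: [-3.138, -0.004, 1.525]
wrist_force: [0.2, -0.2, -0.8]
width: 0.0515
```

Request:
servo_tool --rows '[[[0.49,0.07,0],0],[[0.98,0.136,0],0],[[0.98,0.136,0],0]]'

```text
time: 39.15
tool_pos: [0.5341, 0.0535, 0.1842]
ee_rot: [-3.138, -0.003, 1.525]
wrist_force: [-0.2, -0.1, -0.5]
width: 0.0518
```

Request:
servo_tool --rows '[[[0.49,0.07,0],-0.069],[[0.98,0.136,0],-0.069],[[0.98,0.136,0],-0.069],[[0.98,0.136,0],-0.069],[[0.98,0.136,0],-0.069]]'

```text
time: 39.57
tool_pos: [0.5488, 0.1252, 0.185]
ee_rot: [-3.139, 0.001, 1.627]
wrist_force: [0.9, -0.1, -0.4]
width: 0.0518
```

```bash
python3 -c "
from h import *
plan(.5505,.1252,.17,93.1)
s=snap('wrist','w18.png');print(w2px(s,[[.5505,.1252,.118]]))"
```

```text
t 39.57 pos [0.5488 0.1252 0.185 ] yaw 93.21 F [ 0.9 -0.1 -0.4] w 0.0518
shift units [-0.001  0.021  0.188] turn 0.001
calls 1 each [-0.001  0.021  0.188]
[[323.82291396 214.83928617]]
```

View pics/w18.png

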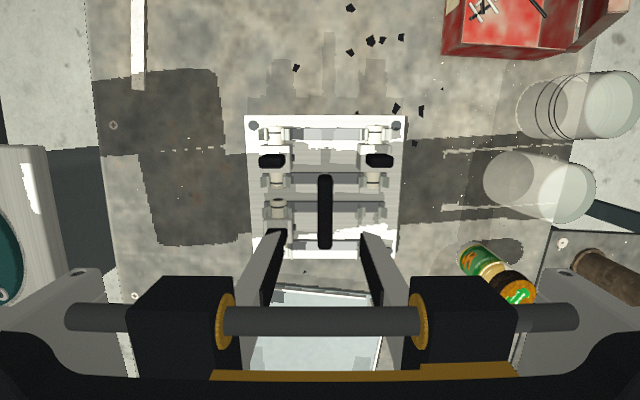

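Request:
servo_tool --rows '[[[0,0.03,0.2],0],[[0,0.03,0.4],0],[[0,0.03,0.6],0],[[0,0.03,0.6],0]]'

```text
time: 39.95
tool_pos: [0.5494, 0.1243, 0.1345]
ee_rot: [-3.134, 0.001, 1.625]
wrist_force: [-0.9, -0.3, -0.7]
width: 0.0517
```

Request:
servo_tool --rows '[[[0,0,0.2],0],[[0,0,0.4],0],[[0,0,0.6],0],[[0,0,0.61],0],[[0,0,0.61],0],[[0,0,0.61],0]]'

```text
time: 40.45
tool_pos: [0.5524, 0.1259, 0.0912]
ee_rot: [3.14, -0.0, 1.626]
wrist_force: [-0.9, 1.0, 0.2]
width: 0.0519
```

```bash
python3 -c "
from h import *
plan(.5512,.1256,.088,93.1)
s=snap('wrist','w19.png');snap('scene','s19.png')"
```

```text
t 40.45 pos [0.5524 0.1259 0.0912] yaw 93.16 F [-0.9  1.   0.2] w 0.0519
shift units [-0.003 -0.015  0.04 ] turn 0.001
calls 1 each [-0.003 -0.015  0.04 ]
```

View pics/w19.png

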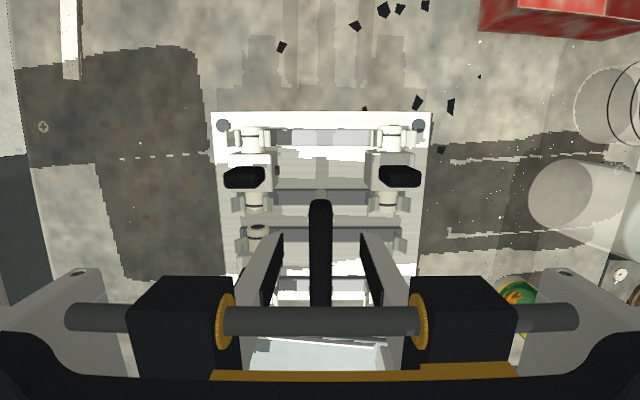

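Request:
servo_tool --rows '[[[0,-0.005,0.035],0],[[0,-0.005,0.035],0],[[0,-0.005,0.035],0]]'

```text
time: 40.8
tool_pos: [0.5513, 0.1266, 0.0873]
ee_rot: [3.141, -0.0, 1.627]
wrist_force: [0.5, 0.3, 0.3]
width: 0.0514
```

Request:
servo_tool --rows '[[[0,0,0],0],[[0,0,0],0],[[0,0,0],0],[[0,0,0],0],[[0,0,0],0],[[0,0,0],0],[[0,0,0],0],[[0,0,0],0],[[0,0,0],0]]' --grip 1

```text
time: 41.55
tool_pos: [0.5512, 0.1266, 0.087]
ee_rot: [-3.142, -0.0, 1.627]
wrist_force: [0.6, 0.9, -0.5]
width: 0.0144
```

Request:
servo_tool --rows '[[[0,0,-0.03],0],[[0,0,-0.06],0],[[0,0,-0.1],0],[[0,0,-0.1],0],[[0,0,-0.1],0]]'

```text
time: 41.97
tool_pos: [0.5509, 0.1265, 0.0944]
ee_rot: [-3.141, -0.0, 1.627]
wrist_force: [0.2, 0.1, -8.0]
width: 0.0135
```

```bash
python3 -c "
from h import *
plan(.5512,.1256,.088,93.1)
s=snap('wrist','w20.png');s=snap('scene','s20.png')
cv2.imwrite('pics/s20z.png',cv2.resize(s['pixels'][130:220,210:330,::-1],(800,600),interpolation=cv2.INTER_CUBIC))"
```

```text
t 41.97 pos [0.5509 0.1265 0.0944] yaw 93.22 F [ 0.2  0.1 -8. ] w 0.0135
shift units [-0.011  0.002  0.08 ] turn 0.001
calls 1 each [-0.011  0.002  0.08 ]
```

View pics/s20z.png

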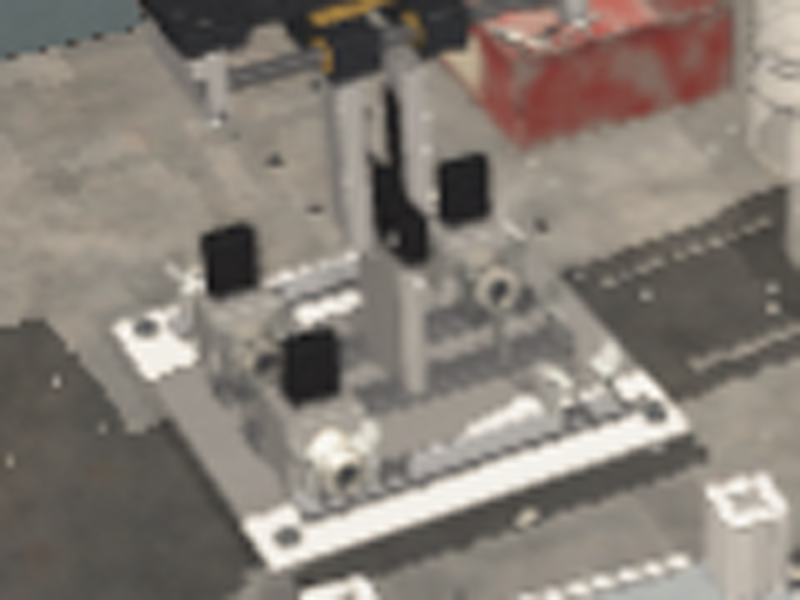

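Request:
servo_tool --rows '[[[0,0,-0.1],0],[[0,0,-0.25],0],[[0,0,-0.4],0],[[0,0,-0.55],0],[[0,0,-0.7],0],[[0,0,-0.8],0],[[0,0,-0.85],0],[[0,0,-0.85],0]]'

```text
time: 42.73
tool_pos: [0.5522, 0.1267, 0.165]
ee_rot: [3.138, -0.0, 1.627]
wrist_force: [0.1, 0.4, -7.8]
width: 0.0133
```

```bash
python3 -c "
from h import *
plan(.5468,-.1162,.163,86.7)"
```

```text
t 42.73 pos [0.5522 0.1267 0.165 ] yaw 93.22 F [ 0.1  0.4 -7.8] w 0.0133
shift units [-3.027 -0.237  0.025] turn 0.072
calls 4 each [-0.757 -0.059  0.006]
```

Request:
servo_tool --rows '[[[-0.05,0,0],0],[[-0.15,-0.01,0],0.01],[[-0.3,-0.02,0],0.02],[[-0.45,-0.03,0],0.03],[[-0.6,-0.045,0],0.045],[[-0.757,-0.059,0],0.06],[[-0.9,-0.07,0],0.072]]'

```text
time: 43.32
tool_pos: [0.5495, 0.0523, 0.1629]
ee_rot: [-3.141, 0.0, 1.511]
wrist_force: [0.7, 0.0, -7.9]
width: 0.0139
```

```bash
python3 -c "
from h import *
plan(.5468,-.1162,.163,86.7)"
```

```text
t 43.32 pos [0.5495 0.0523 0.1629] yaw 86.55 F [ 0.7  0.  -7.9] w 0.0139
shift units [-2.105e+00  9.300e-02 -2.000e-03] turn -0.002
calls 3 each [-0.702  0.031 -0.001]
```

Request:
servo_tool --rows '[[[-0.15,0.006,0],0],[[-0.3,0.01,0],0],[[-0.45,0.02,0],0],[[-0.6,0.025,0],0],[[-0.75,0.031,0],0]]'

```text
time: 43.73
tool_pos: [0.5487, -0.007, 0.163]
ee_rot: [3.141, -0.0, 1.514]
wrist_force: [0.8, -0.1, -7.6]
width: 0.0137
```

Request:
servo_tool --rows '[[[-0.15,0.006,0],0],[[-0.3,0.01,0],0],[[-0.45,0.02,0],0],[[-0.6,0.025,0],0],[[-0.75,0.031,0],0]]'

```text
time: 44.15
tool_pos: [0.5478, -0.0669, 0.163]
ee_rot: [3.142, -0.0, 1.514]
wrist_force: [-0.2, -0.1, -7.9]
width: 0.0139
```

Request:
servo_tool --rows '[[[-0.15,0.006,0],0],[[-0.28,0.01,0],0],[[-0.4,0.02,0],0],[[-0.49,0.025,0],0],[[-0.55,0.025,0],0],[[-0.55,0.025,0],0],[[-0.55,0.025,0],0]]'

```text
time: 44.73
tool_pos: [0.5473, -0.1097, 0.1629]
ee_rot: [-3.141, -0.001, 1.514]
wrist_force: [-0.3, 0.9, -8.7]
width: 0.0138
```

```bash
python3 -c "
from h import *
plan(.5468,-.1162,.163,86.7)
s=snap('top','t21.png')
cv2.imwrite('pics/t21z.png',cv2.resize(s['pixels'][170:290,290:450,::-1],(800,600),interpolation=cv2.INTER_CUBIC))
s=snap('scene','s21.png')
cv2.imwrite('pics/s21z.png',cv2.resize(s['pixels'][170:290,240:400,::-1],(800,600),interpolation=cv2.INTER_CUBIC))
snap('wrist','w21.png')
"
```

```text
t 44.73 pos [ 0.5473 -0.1097  0.1629] yaw 86.73 F [-0.3  0.9 -8.7] w 0.0138
shift units [-0.082 -0.002 -0.001] turn 0.0
calls 1 each [-0.082 -0.002 -0.001]
```

View pics/t21z.png

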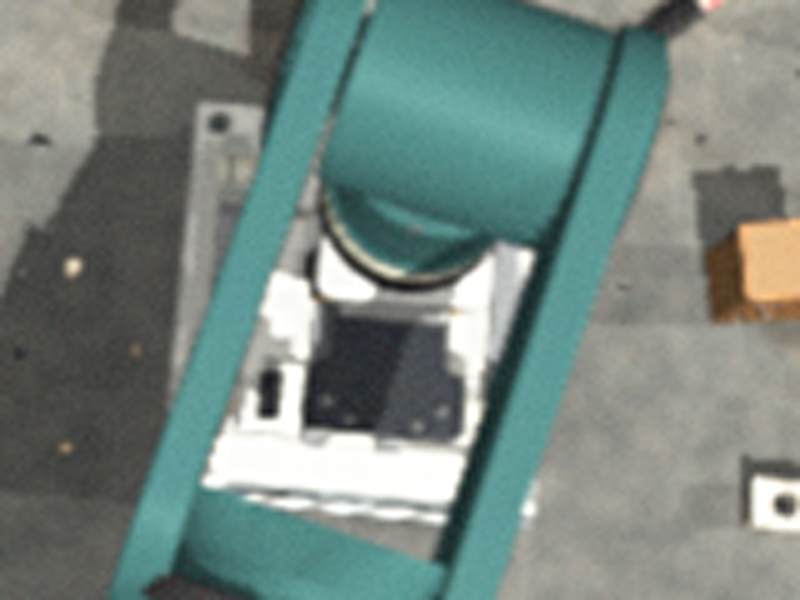

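View pics/s21z.png

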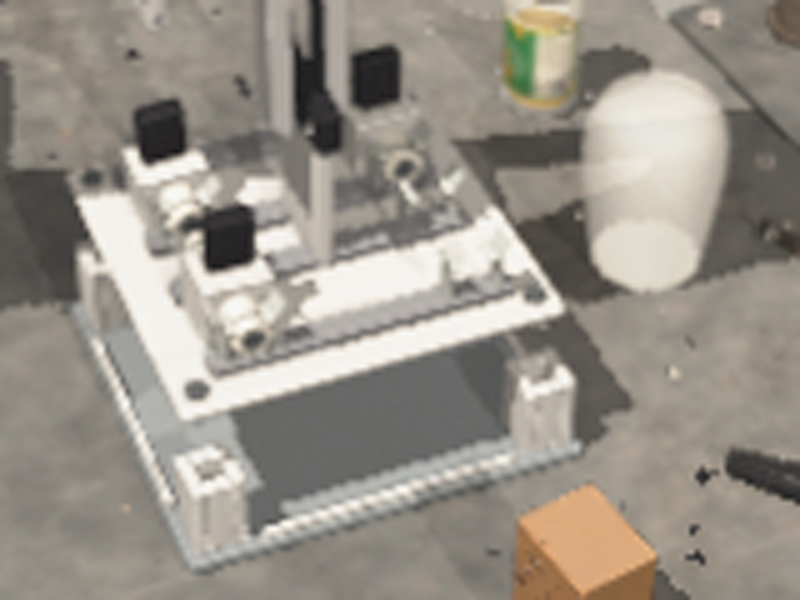

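View pics/w21.png

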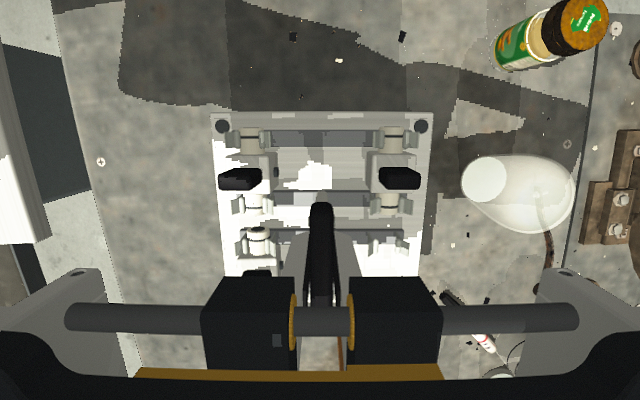

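```bash
python3 - <<'E'
from h import *
s=load('s21.png')
g=lambda u,v:((u+.5)/5-.5+240,(v+.5)/5-.5+170)
k=[g(*p) for p in [(92,178),(197,389),(535,291)]]
zk=.1629-.087+.018
print('kit scene');fit([(-84,80),(-84,-80),(84,-80)],[px2w(s,p,zk) for p in k])
print('base scene now');fit([(-84,-80),(84,-80)],[px2w(s,g(*p),.05) for p in [(210,465),(543,367)]])
s0=load('scene0.png')
cv2.imwrite('pics/s0z.png',cv2.resize(s0['pixels'][190:290,240:373,::-1],(798,600),interpolation=cv2.INTER_CUBIC))
# wrist view: kit pins vs
sw=load('w21.png')
fit([(84,80),(-84,80)],[px2w(sw,p,zk) for p in [(421,126),(221,126)]])
E
```

```text
kit scene
c [ 0.5457 -0.111 ] yaw -2.7 res mm [[-0.3, 0.4], [0.4, -0.1], [-0.1, -0.3]]
base scene now
c [ 0.5481 -0.1182] yaw -3.05 res mm [[0.7, -0.0], [-0.7, 0.0]]
c [ 0.5465 -0.1107] yaw -3.23 res mm [[-1.2, 0.1], [1.2, -0.1]]
```

View pics/s0z.png

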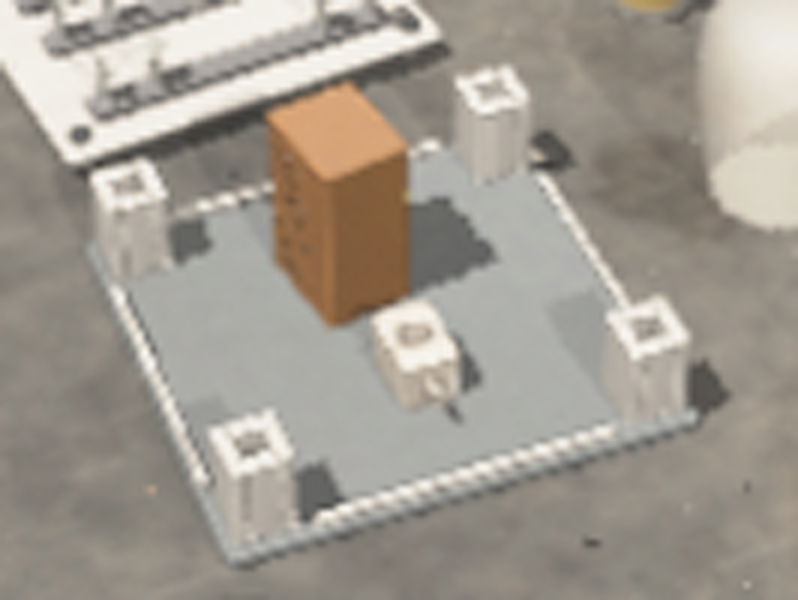

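```bash
python3 - <<'E'
from h import *
s=load('scene0.png')
g=lambda u,v:((u+.5)/6-.5+240,(v+.5)/6-.5+190)
fit([(-84,80),(84,80),(-84,-80),(84,-80)],[px2w(s,g(*p),.05) for p in [(128,185),(493,92),(251,442),(649,328)]])
w=load('w16.png') # base from wrist, arm far
fit([(-84,80),(84,80)],[px2w(w,p,.05) for p in [(234,87),(413,87)]])
w=load('w21.png')
cv2.imwrite('pics/w21z.png',cv2.resize(w['pixels'][100:190,200:440,::-1],(800,300),interpolation=cv2.INTER_CUBIC))
w=load('w16.png')
cv2.imwrite('pics/w16y.png',cv2.resize(w['pixels'][60:260,210:440,::-1],(690,600),interpolation=cv2.INTER_CUBIC))
E
```

```text
c [ 0.5461 -0.1213] yaw -3.41 res mm [[-0.1, 0.2], [0.9, 0.9], [-0.6, -0.9], [-0.2, -0.3]]
c [ 0.5484 -0.1188] yaw -2.95 res mm [[-2.5, 0.1], [2.5, -0.1]]
```

View pics/w21z.png

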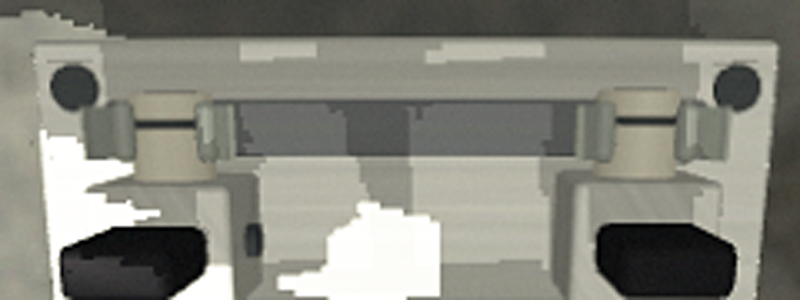

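View pics/w16y.png

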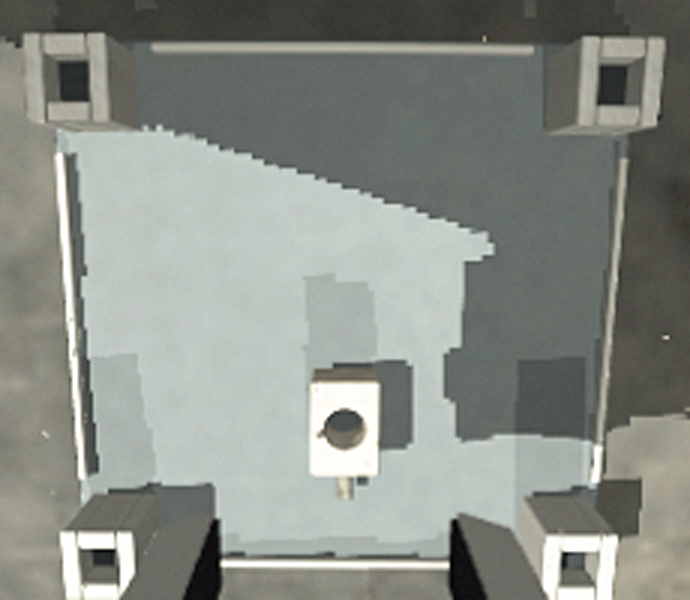

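```bash
python3 - <<'E'
from h import *
w=load('w16.png')
g=lambda u,v:((u+.5)/3-.5+210,(v+.5)/3-.5+60)
L=[(-84,80),(84,80),(-84,-80),(84,-80)]
fit(L,[px2w(w,g(*p),.05) for p in [(65,79),(623,81),(98,566),(580,569)]])
w=load('w21.png')
g=lambda u,v:((u+.5)/3.333-.5+200,(v+.5)/3.333-.5+100)
fit(L[:2],[px2w(w,g(*p),.0939) for p in [(73,87),(737,87)]])
w=load('w18.png')
E
```

```text
c [ 0.5486 -0.1181] yaw -3.33 res mm [[0.5, 0.3], [-0.8, -0.2], [0.6, -0.1], [-0.3, -0.0]]
c [ 0.5467 -0.1105] yaw -3.23 res mm [[0.8, -0.0], [-0.8, 0.0]]
```

Request:
servo_tool --rows '[[[-0.04,0.01,0],0],[[-0.089,0.015,0.03],0],[[-0.089,0.015,0.08],0],[[-0.089,0.015,0.13],0],[[-0.089,0.015,0.18],0],[[-0.089,0.015,0.22],0],[[-0.089,0.015,0.22],0],[[-0.089,0.015,0.22],0]]'

```text
time: 45.55
tool_pos: [0.5478, -0.1168, 0.1448]
ee_rot: [-3.141, -0.0, 1.514]
wrist_force: [-0.3, 0.7, -7.9]
width: 0.0139
```

```bash
python3 -c "
from h import *
plan(.5481,-.1169,.125,86.7)
s=snap('scene','s22.png')
cv2.imwrite('pics/s22z.png',cv2.resize(s['pixels'][180:270,250:370,::-1],(800,600),interpolation=cv2.INTER_CUBIC))
"
```

```text
t 45.55 pos [ 0.5478 -0.1168  0.1448] yaw 86.74 F [-0.3  0.7 -7.9] w 0.0139
shift units [-0.001  0.003  0.248] turn 0.0
calls 1 each [-0.001  0.003  0.248]
```

View pics/s22z.png

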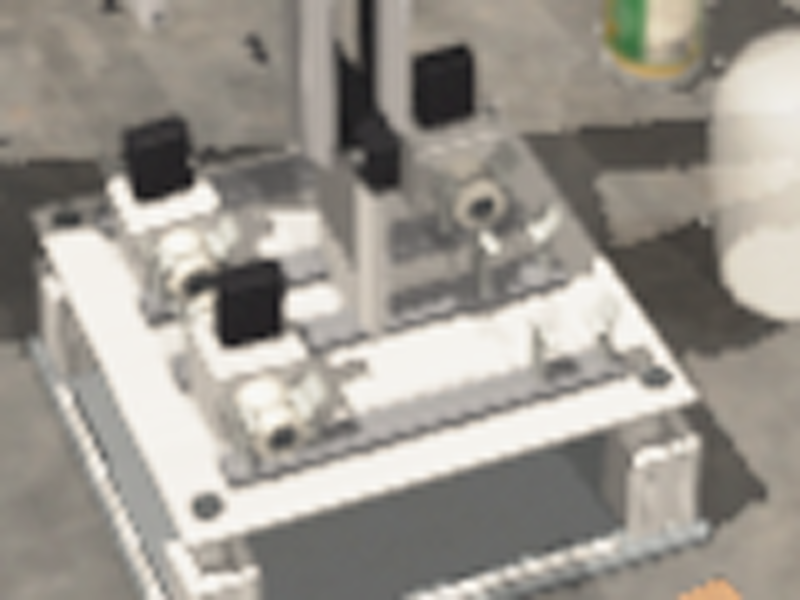

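Request:
servo_tool --rows '[[[0,0,0.03],0],[[0,0,0.06],0],[[0,0,0.09],0],[[0,0,0.12],0],[[0,0,0.12],0],[[0,0,0.12],0]]'

```text
time: 46.1
tool_pos: [0.5479, -0.1169, 0.1354]
ee_rot: [-3.141, -0.0, 1.514]
wrist_force: [0.7, -0.6, -8.1]
width: 0.0139
```

Request:
servo_tool --rows '[[[0,0,0.015],0],[[0,0,0.03],0],[[0,0,0.045],0],[[0,0,0.06],0],[[0,0,0.06],0],[[0,0,0.06],0]]'

```text
time: 46.6
tool_pos: [0.548, -0.1169, 0.1308]
ee_rot: [-3.141, -0.0, 1.514]
wrist_force: [0.3, 0.0, -8.6]
width: 0.0142
```

Request:
servo_tool --rows '[[[0,0,0.015],0],[[0,0,0.03],0],[[0,0,0.045],0],[[0,0,0.06],0],[[0,0,0.07],0],[[0,0,0.07],0]]'

```text
time: 47.1
tool_pos: [0.5481, -0.117, 0.1254]
ee_rot: [-3.142, 0.0, 1.514]
wrist_force: [-0.2, -0.4, -7.8]
width: 0.0138
```

Request:
servo_tool --rows '[[[0,0,0.01],0],[[0,0,0.02],0],[[0,0,0.02],0],[[0,0,0.02],0]]'

```text
time: 47.43
tool_pos: [0.5482, -0.117, 0.1253]
ee_rot: [3.141, 0.0, 1.514]
wrist_force: [-3.3, 1.6, 3.0]
width: 0.0141
```

```bash
python3 -c "
from h import *
s=snap('scene','s23.png')
cv2.imwrite('pics/s23z.png',cv2.resize(s['pixels'][180:285,250:390,::-1],(800,600),interpolation=cv2.INTER_CUBIC))
"
```

```text
(no output)
```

View pics/s23z.png

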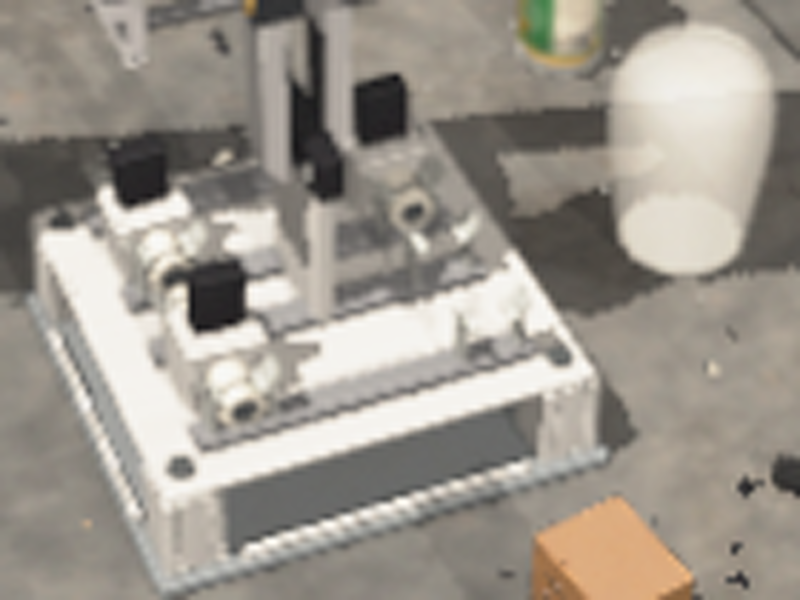

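The plate rests on the post tops with all four corners over the posts. I'll release and back off.

Request:
servo_tool --rows '[[[0,0,-0.01],0],[[0,0,-0.01],0],[[0,0,-0.01],0],[[0,0,-0.01],0],[[0,0,-0.01],0],[[0,0,-0.01],0]]' --grip 0

```text
time: 47.98
tool_pos: [0.5483, -0.1171, 0.1246]
ee_rot: [3.141, 0.0, 1.514]
wrist_force: [0.3, 0.3, 0.6]
width: 0.0462
```

Request:
servo_tool --rows '[[[0,0,-0.1],0],[[0,0,-0.25],0],[[0,0,-0.5],0],[[0,0,-0.8],0],[[0,0,-1],0],[[0,0,-1],0]]'

```text
time: 48.48
tool_pos: [0.5505, -0.1177, 0.2109]
ee_rot: [3.131, 0.003, 1.514]
wrist_force: [0.1, 0.1, 1.0]
width: 0.0467
```

Request:
servo_tool --rows '[[[0.3,-0.4,-0.3],0],[[0.6,-0.8,-0.3],0],[[1,-1,-0.3],0],[[1,-1,-0.3],0]]'

```text
time: 48.82
tool_pos: [0.4705, -0.0283, 0.2298]
ee_rot: [3.14, -0.003, 1.518]
wrist_force: [-0.0, -1.3, 0.8]
width: 0.0472
```

Request:
servo_tool --rows '[[[0.4,-0.4,0],0],[[0.8,-0.8,0],0],[[1,-1,0],0],[[1,-1,0],0]]'

```text
time: 49.15
tool_pos: [0.395, 0.0546, 0.2289]
ee_rot: [3.142, -0.002, 1.519]
wrist_force: [0.2, -0.4, -0.3]
width: 0.0469
```

Request:
servo_tool --rows '[[[0.5,0,0],0],[[1,0,0],0],[[1,0,0],0],[[1,0,0],0]]'

```text
time: 49.48
tool_pos: [0.4023, 0.1325, 0.228]
ee_rot: [-3.141, 0.001, 1.518]
wrist_force: [-0.9, -0.4, 0.3]
width: 0.047
```

```bash
python3 -c "
from h import *
plan(.5481,-.1169,.125,86.7)
s=snap('scene','s24.png')
cv2.imwrite('pics/s24z.png',cv2.resize(s['pixels'][180:285,250:390,::-1],(800,600),interpolation=cv2.INTER_CUBIC))
s=snap('top','t24.png')
cv2.imwrite('pics/t24z.png',cv2.resize(s['pixels'][170:290,310:470,::-1],(800,600),interpolation=cv2.INTER_CUBIC))
"
```

```text
t 49.48 pos [0.4023 0.1325 0.228 ] yaw 86.95 F [-0.9 -0.4  0.3] w 0.0470
shift units [-3.017  1.985  1.288] turn 0.003
calls 4 each [-0.754  0.496  0.322]
```

View pics/s24z.png

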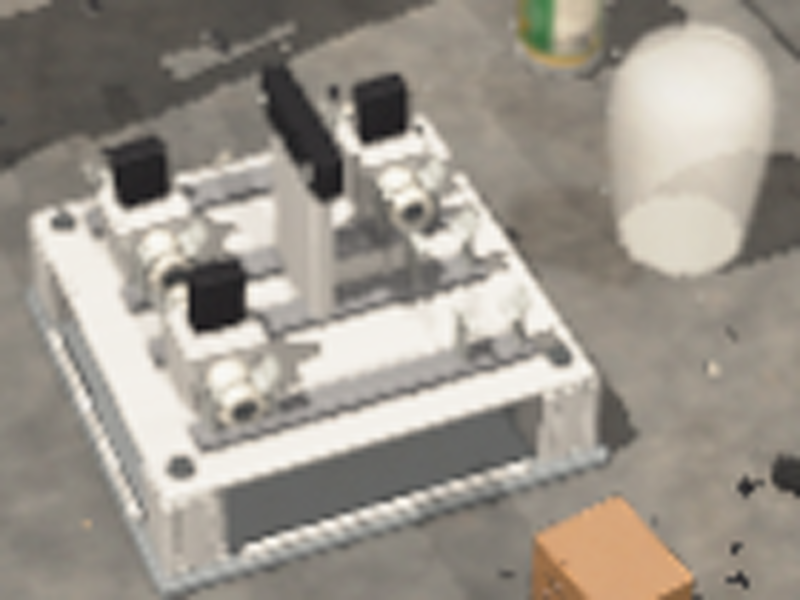

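View pics/t24z.png

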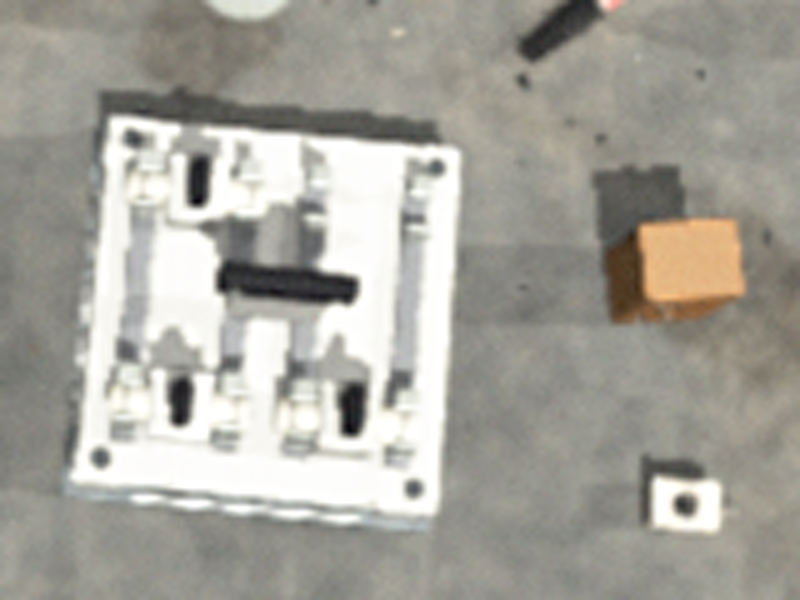

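```bash
python3 - <<'E'
from h import *
s=load('t24.png')
g=lambda u,v:((u+.5)/5-.5+310,(v+.5)/5-.5+170)
t,th=fit(LOC,[px2w(s,g(*p),.056) for p in [(132,138),(435,167),(100,458),(414,488)]])
ss=load('s24.png')
gs=lambda u,v:((u+.5)/5.714-.5+250,(v+.5)/5.714-.5+180)
t2,th2=fit([(-84,80),(-84,-80),(84,-80)],[px2w(ss,gs(*p),.056) for p in [(63,221),(181,467),(559,354)]])
def W(t,th,P):
    P=np.array(P,float)/1000; c,s_=np.cos(th),np.sin(th)
    return np.c_[t[0]+c*P[:,0]-s_*P[:,1],t[1]+s_*P[:,0]+c*P[:,1],P[:,2]+.038]
# tab tops at home: z=19+64=83 in tray frame
P=[]
for x,y in [(55,44),(-55,44),(-55,-44)]:
    for dx in(-12,12):
        for dy in(-6,6): P.append((x+dx,y+dy,83))
for sc,tt,a,o,f,n in [(s,t,th,(310,170),5,'t24o'),(ss,t2,th2,(250,180),5.714,'s24o')]:
    im=cv2.imread('pics/'+n[:3]+'z.png')
    for p in w2px(sc,W(tt,a,P)): cv2.circle(im,(int((p[0]-o[0]+.5)*f),int((p[1]-o[1]+.5)*f)),2,(0,0,255),-1)
    cv2.imwrite('pics/'+n+'.png',im)
E
```

```text
c [ 0.5476 -0.1183] yaw -3.32 res mm [[-0.2, 0.3], [-0.3, -0.1], [0.3, -0.6], [0.1, 0.4]]
c [ 0.5465 -0.119 ] yaw -2.97 res mm [[-0.6, 0.3], [0.3, 0.3], [0.4, -0.6]]
```

View pics/s24o.png

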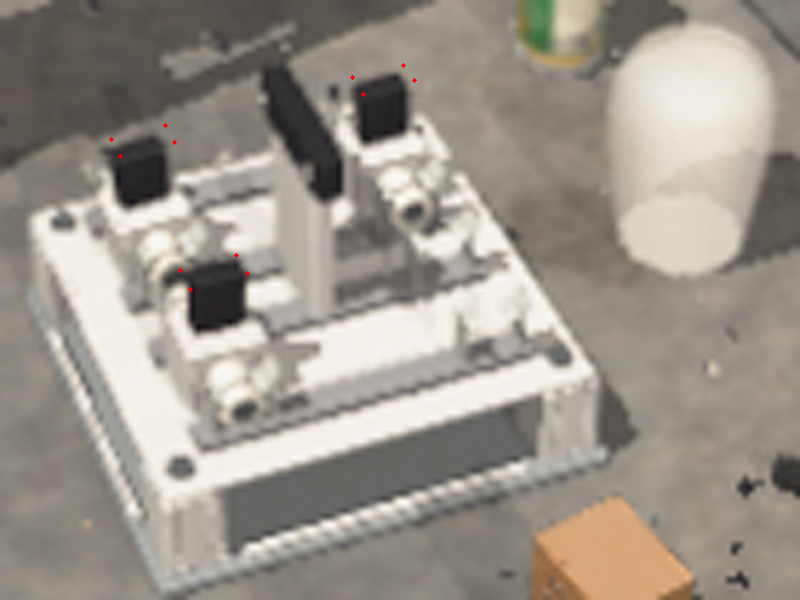

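View pics/t24o.png

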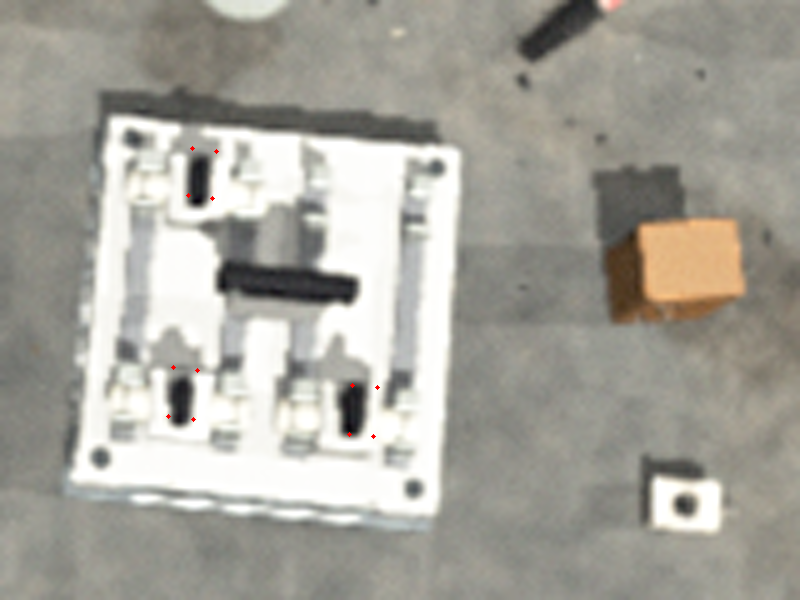

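View pics/s24.png

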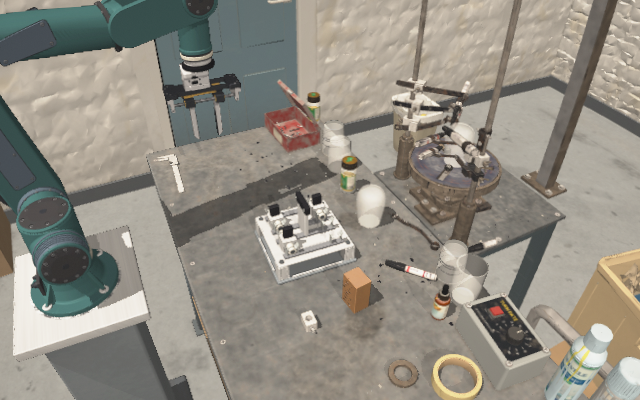

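```bash
python3 -c "
from h import *
print(robot.close_job())"
```

```text
the job is handed in; nothing more can be done
None
```

The job is done and handed in at about 49.5 s of the 210 s allowed. The hand-in gave no verdict, so what follows rests on my own checks.

**Carriers:** Three carriers were on the bench. I pressed them into stations 3, 1 and 0 with the tray on the bench. Each went down to within 1 mm of its home height and met a stiff 13–17 N reaction there, which is how I judged them fully home.

**Blocks:** The height block now stands at about (0.58, -0.33) and the clamp block at about (0.46, -0.34). Both are roughly 9–12 cm from the base tray.

**Stacking:** I carried the kit tray by its handle with a load of about 8 N and saw no grip slip. It lowered onto the base tray with no contact force until it reached seat height, at tool height 0.1253 m against 0.125 m expected. After release, the corner marks fitted the seated height to within 0.6 mm in both the top and scene cameras, so I take it as level on the posts. I did not touch the jar or the glass, and both were still standing in the last pictures.

**Disagreements:**
- **Base tray position:** the three cameras differed by 2–4 mm before stacking, so I aimed at a value between them.
- **Carrier in station 0:** it looks about 4–5 mm off the station centre along its barrel in the top view. I put that down to the stated play plus camera error.
- **Tabs in the scene view:** they appear about 2 px lower than I predicted for the home height. That points to camera error rather than a carrier sitting high.

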